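Interleave test slabs in an inclined stacking jig

TASK

Build up the stack in the inclined jig: lay the aluminium separator sheet flat on the base slab that is already there, and then the long loose slab on top of the sheet, each pushed home against both the two low lugs and the end stop. Keep hold of each piece until it bears on what is beneath it (do not drop it), press gently, keep the fingers from jabbing the base slab, let go of both, and leave everything else on the bench where it is.

Things in the scene. Friction and masses are not known exactly. Their poses are not given: they have to be found in the camera images.
- jig: the stacking jig, fixed to the bench: a dark steel base plate 135 x 230 x 10 mm on posts that carry the inclined bed; origin at the centre of its underside, z up; about 120 mm high in all
- bed: the jig's bed, fixed, inclined 30 degrees. Origin: the corner where the layers' stops meet; x points up the slope, y along the jig, z square out of the bed. A sheet that is home has its centre at x = 33, y = -85 mm, a slab at x = 30, y = -75 mm, long sides along y, either way round. The uphill side and the -y end are open
- lugs (a point): middle of the finger gap (98 mm) between the two steel lugs that hold the layers' lower long edges; at x = 0, y = -79, z = 46 mm of the bed. Lugs fill x = -12 to 0, y = -30 to -8 and -150 to -128 mm of the bed: their faces lie at x = 0, their tops at z = 46 mm. The point's axes are the bed's
- stop (a point): top of the end stop's face; at x = 31, y = 0, z = 46 mm of the bed. The stop fills x = 9 to 53, y = 0 to 12 mm. The point's axes are the bed's
- lowest (a point): middle of the lowest place of the base slab's top, x = 44, y = -75, z = 14 mm of the bed. That buff laminate slab, x = 2 to 86, y = -149 to -1 mm, is fixed on a lift plate: its top, parallel to the bed, lies 0 to 16 mm further out along z, otherwise each run, not reported: feel for it. It does not give. It reaches under the uphill finger, so keep fingertips above the sheet's underside
- sheet: the separator sheet: bare aluminium, 170 x 66 x 6 mm, 0.12 to 0.26 kg, lying flat on one of the two stands; origin at the centre of its underside, x along its 170 mm length, y across its 66 mm width, z up
- slab: the loose test slab: buff laminate, 150 x 60 x 14 mm, 0.12 to 0.26 kg, lying flat on the other stand; origin at the centre of its underside, x along its 150 mm length, y across its 60 mm width, z up
- stand_a: low grey plastic stand, fixed: two battens 16 mm high, 46 mm wide, 100 mm apart, so that the sheet or slab on it overhangs on both long sides and can be gripped across its width at the middle, where only a 36 mm wide, 4 mm thick strip lies beneath; origin at the centre of its underside, x along the piece's length
- stand_b: a second stand, the same as the first
- beaker: the steel beaker, 80 mm wide and 90 mm high; origin at the centre of its foot; leave alone
- weight: a round steel weight with a small grip on top, 44 mm wide and 40 mm high, standing between the two stands; origin at the centre of its foot; leave alone
- offcut: a square buff laminate offcut, 60 x 60 x 14 mm (shorter than the slab); origin at the centre of its underside; leave alone
- bottle: a white plastic bottle, 64 mm wide and 120 mm high, behind the jig; origin at the centre of its foot; leave alone
- caliper: a steel caliper lying flat, 160 mm long; origin under the middle of its beam; leave alone
- brush: a hand brush lying flat at the back; leave alone
There are look-alikes about, which are no part of the job. Of the things that look like the slab, the smaller one is meant.

How it is judged (in metres and radians):
On the way, in this order (a step that is already met when the one before it is completed fails the run):
1. the sheet, still held, bears on the base slab (contact force between sheet and the fingers above 2 N and contact force between sheet and bed above 1 N and angle between the z axis of sheet and the z axis of bed, either way round below 0.06 rad), for 0.05 s.
2. the separator sheet lies flat on the base slab, home against lugs and end stop, released (x of sheet in the frame of bed between 0.0305 and 0.0355 m and y of sheet in the frame of bed between -0.0875 and -0.0825 m and angle between the x axis of sheet and the y axis of bed, either way round below 0.04 rad and angle between the z axis of sheet and the z axis of bed, either way round below 0.06 rad and contact force between sheet and the fingers below 0.1 N and linear speed of sheet below 0.02 m/s and z of sheet in the frame of bed between 0.011 and 0.034 m), for 0.2 s.
3. the slab, still held, bears on the sheet (contact force between slab and the fingers above 2 N and contact force between slab and sheet above 1 N and angle between the z axis of slab and the z axis of bed, either way round below 0.06 rad), for 0.05 s.
At the end, for the whole second after the job is handed in: sheet flat on the base slab, loose slab flat on the sheet (4.5 to 7.8 mm above its underside): each within 2.5 mm of home along the bed's x and y, within 0.06 rad of the bed's plane and 0.04 rad of its y, released and still (all of step 2 and x of slab in the frame of bed between 0.0275 and 0.0325 m and y of slab in the frame of bed between -0.0775 and -0.0725 m and angle between the x axis of slab and the y axis of bed, either way round below 0.04 rad and angle between the z axis of slab and the z axis of bed, either way round below 0.06 rad and contact force between slab and the fingers below 0.1 N and linear speed of slab below 0.02 m/s and z of slab in the frame of sheet between 0.0045 and 0.0078 m); the robot touches nothing.
It fails at once if the sheet is dropped (moves faster than 0.3 m/s while the fingers do not hold it) (contact force between sheet and the fingers below 0.1 N and linear speed of sheet above 0.3 m/s).
It fails at once if the slab is dropped (moves faster than 0.3 m/s while the fingers do not hold it) (contact force between slab and the fingers below 0.1 N and linear speed of slab above 0.3 m/s).
It fails at once if sheet or slab is pressed on the jig, or the slab on the sheet, with more than 60 N (contact force between any of sheet, slab and jig above 60 N or contact force between slab and sheet above 60 N).
It fails at once if the fingers press on the base slab with more than 30 N (contact force between the fingers and bed above 30 N).
It fails at once if a bystander is moved more than 20 mm (distance of any of beaker, weight, offcut, bottle, caliper, brush from where it was at the start of the episode above 0.02 m).
It also fails if it takes over 72 s, if anything falls off the work surface, if the arm or the gripper's body presses on something with over 40 N, if the wrist force passes 120 N, or if a joint passes its speed limit or range.

ROBOT

A 6-joint arm with a two-finger parallel gripper is mounted at the origin on the work surface. World frame = base frame: x ahead of the robot, y to its left, z up, the work surface at z = 0. Lengths are in mm, angles in degrees, forces in N, time in s.
With the tool pointing down it reaches from about 225 to 725 mm from the base axis. Payload 3.1 kg.
Tool frame: the origin (TCP) lies at the very end of the fingers, on their centre line; the grasp point (between the pads) lies 19 mm behind it; z points along the fingers, y is the line along which they close (so a half turn about z gives the same grasp; the last joint's range is limited). The gripper opens to 85 mm and grips with 20 to 120 N. Pads are 22 mm wide; open, the fingers measure 114 mm over their backs; the gripper's body (76 mm by 85 mm) begins 54 mm behind the grasp point. The pads swing forward as they close: fully open they stand 13 mm farther back than shut.
Start: joints at [58.453, 2.75, 5.684, 92.934, 0, 82.678], TCP at [215.422, 478.76, 231.312] pointing down, gripper open.
Joint ranges: [-166.93, 166.93], [-56.73, 111.36], [-69.38, 81.34], [-121.58, 131.49], [-85.45, 84.26], [-180, 180]. Speed limits (degrees/s): [159.86, 159.86, 180, 180, 180, 180].

INTERFACE

Orientations are given as a 3x3 rotation matrix whose columns are the frame's x, y, z axes.
In Python, from rig import robot gives the robot as it stands. The module is installed in compiled form; this text tells all that it offers.
- The arm moves only by the tool arm_command, never from a script. Its argument "series" is a list of rows, each a list of 7 numbers: the turn, a rotation vector about the tool's x, y, z in rad, then the shift along the tool's x, y, z in cm, then the finger opening in cm, from 0 to 8.54. A call has 1 to 5 rows; each row is the pose to reach, as a shift and turn from the pose commanded when the call began, along the tool's axes at that moment; what a row does not reach only later rows make up. A row lasts 1/12 s, in which the tool goes at most 41.7 mm and 7.16 degrees, less where a joint would pass 70% of its speed; a pose out of reach is approached as far as the arm can. A call with a gripper value outside its range is refused whole. The fingers move at their own pace and stop on an object; "grip_force" is the grip in N (left out, the last holds). Time passes only in rows, so rows that repeat a pose let the fingers close. It gives the time, the measured TCP pose, the force, the opening and the grip force at its end, in the units of the state.
- robot.state(): the state, without advancing time (a new reading comes with each control period).
- robot.grab_frame(name): name is "scene" or "top"; returns the picture (420x560x3 uint8, blue, green, red); there is no depth.
- robot.calibration(name): a dict with "mtx" (3x3 intrinsics, pixels), "D" ([k1, k2, p1, p2, k3] as OpenCV has them; the pictures are not rectified), "rvec" (rotation vector, rad) and "tvec" (3), from world to camera coordinates, as OpenCV has them. Camera axes: x right, y down, z forward; pixel columns grow to the right and rows downward; lengths in mm; the calibration is good to about 2 mm. A picture is of the moment at which its call begins. calibration takes no time and is no camera call.
- robot.close_job(): hands the job in; it is judged then, once.
The state is a dict: "time_s": time; "joints": joint angles; "qd": joint speeds; "tau": joint torques, N m; "ee_pos": TCP position; "ee_rot": TCP orientation; "force": force on the tool from outside, world axes, zero at the start; "torque": the same for the moment, N m; "finger_gap": opening from 0.0 (shut) to 1.0 (fully open); "grasp_force": force on a finger pad.
Only numpy, scipy, OpenCV 4.12 (cv2) and the standard library are available. Lean on these libraries where they do the work, as an engineer would, in place of code of your own. Each camera call takes 0.05 s, during which the arm holds its last target. There are 200 camera calls.

## Working session

There is one attempt and no reset: what is moved stays moved. The work goes in short steps, Python scripts to look and compute and a tool call to move; the robot and the scene stay as the last step left them, time stands still between calls to the robot, and variables do not carry over. Pictures are saved under pics/ and viewed, at most 10 in all, crops included, and the job is handed in when it is done.

Besides the shell and the picture viewer there is one more tool, called as a command line: name --pt "numbers of a row" for each row, then --argument value for the rest. arm_command: Moves the arm, as the interface text tells. Its arguments: {"type":"object","properties":{"series":{"type":"array","items":{"type":"array","items":{"type":"number"}}},"grip_force":{"type":"number"}},"required":["series"]}

```bash
mkdir -p pics; ls
python3 - <<'E'
from rig import robot
import cv2
s=robot.state();print({k:s[k] for k in('time_s','ee_pos','ee_rot','force','finger_gap')})
for n in('scene','top'):
    cv2.imwrite(f'pics/{n}0.png',robot.grab_frame(n)); c=robot.calibration(n);print(n,c)
E
```

```text
pics
{'time_s': 0.0, 'ee_pos': array([215.0905472 , 478.255334  , 230.12486743]), 'ee_rot': array([[-9.11956109e-01,  4.10285838e-01, -1.25971017e-03],
       [ 4.10287625e-01,  9.11954076e-01, -1.95624351e-03],
       [ 3.46178820e-04, -2.30085171e-03, -9.99997293e-01]]), 'force': array([-0.07156418,  0.14463584, -0.18296251]), 'finger_gap': 1.001324355425694}
scene {'mtx': array([[382.86951058,   0.        , 280.64338526],
       [  0.        , 382.86951058, 205.75226361],
       [  0.        ,   0.        ,   1.        ]]), 'D': array([0.02569466, 0.        , 0.        , 0.        , 0.        ]), 'rvec': array([ 2.2497941 ,  1.156508  , -0.39381562]), 'tvec': array([-285.80411692, -276.98348002, 1267.06197874])}
top {'mtx': array([[383.51312835,   0.        , 277.7783695 ],
       [  0.        , 383.51312835, 212.49347215],
       [  0.        ,   0.        ,   1.        ]]), 'D': array([0.02434167, 0.        , 0.        , 0.        , 0.        ]), 'rvec': array([ 2.1500036 , -2.17876977,  0.14624065]), 'tvec': array([ -39.92901138,  536.98243688, 1147.55857994])}
```

View pics/scene0.png

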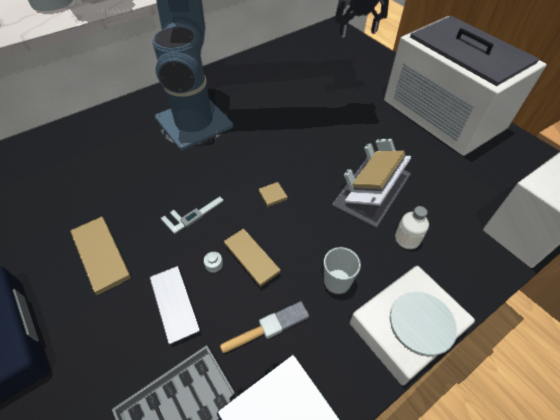

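View pics/top0.png

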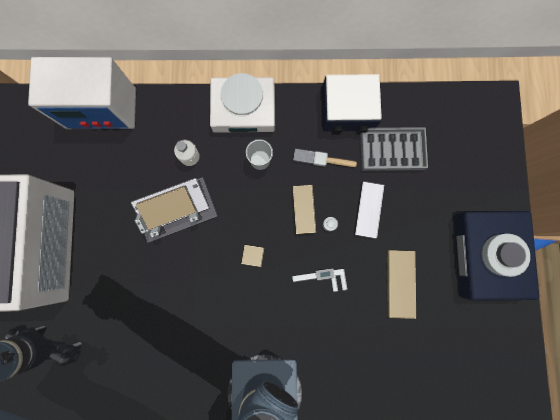

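The scene view has three buff pieces: the large one at (99,255), the one at (252,257) and the square offcut at (273,194). In the top view these are at (402,284), (305,209) and (253,256). The slab meant is the smaller long one, at scene (252,257) / top (305,209), beside the weight and on a stand. The sheet is at scene (175,304) / top (370,210), and the jig is at scene (377,175) / top (175,209). I'll confirm in enlarged crops.

Run:
```python
import cv2,numpy as np
def crop(n,x,y,w,h,k):
    return cv2.resize(cv2.imread(f'pics/{n}0.png')[y:y+h,x:x+w],None,fx=k,fy=k,interpolation=cv2.INTER_CUBIC)
def grid(im,x,y,k,st=10):
    for i in range(0,im.shape[1]//k,st): cv2.putText(im,str(x+i),(i*k,10),0,.35,(0,255,255),1);cv2.line(im,(i*k,12),(i*k,18),(0,255,255),1)
    for i in range(st,im.shape[0]//k,st): cv2.putText(im,str(y+i),(0,i*k+4),0,.35,(0,255,255),1)
    return im
# stands: top (left) and scene(right)
a=grid(crop('top',285,175,100,75,4),285,175,4); b=grid(crop('scene',140,222,150,125,4),140,222,4)
cv2.imwrite('pics/c1.png',np.hstack([grid(crop('top',285,175,105,75,7),285,175,7)]))
cv2.imwrite('pics/c2.png',b)
cv2.imwrite('pics/c3.png',grid(crop('top',125,170,100,75,8),125,170,8))
cv2.imwrite('pics/c4.png',grid(crop('scene',328,135,92,90,6),328,135,6))
```

```text
(no output)
```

View pics/c1.png

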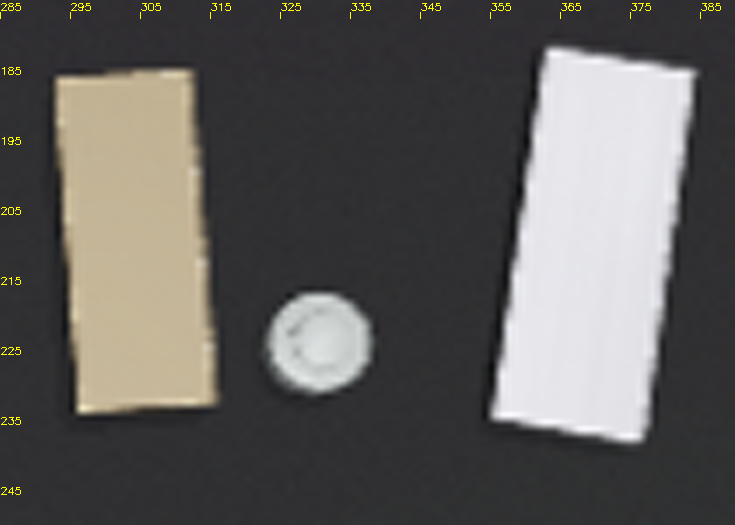

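View pics/c2.png

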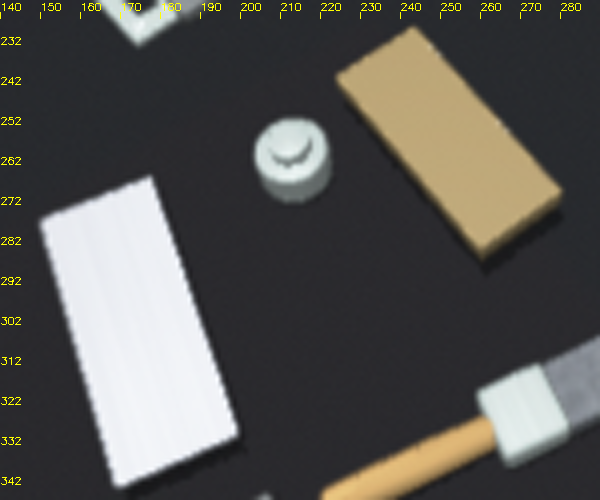

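View pics/c3.png

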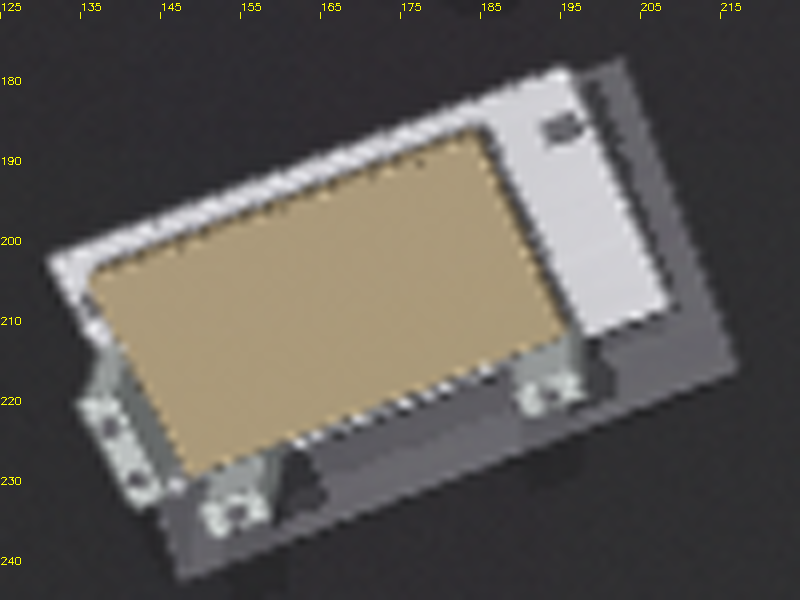

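View pics/c4.png

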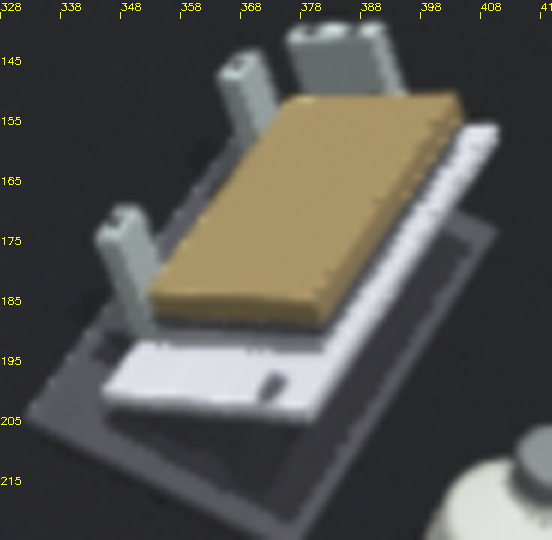

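The crops confirm the target: the buff slab at top (305,209) is about 20 x 48 px (60 x 150 mm), with the weight between it and the sheet. Jig crop: lugs on the robot's side, end stop on the left, uphill side away from the robot. Next I'll fit the poses by reprojection in both views.

```bash
cat > h.py <<'E'
import numpy as np, cv2
from scipy.optimize import least_squares
from scipy.spatial.transform import Rotation as R
from rig import robot
cal={n:robot.calibration(n) for n in('top','scene')}
def proj(n,P):
    c=cal[n]; return cv2.projectPoints(np.asarray(P,float).reshape(-1,1,3),c['rvec'],c['tvec'],c['mtx'],c['D'])[0][:,0]
def px(pts,x,y,k): return (np.array(pts,float)+.5)/k-.5+[x,y]
E
python3 - <<'E'
from h import *
def box(L,W,p): # x,y,ztop,yaw ; corners
    c=np.array([[L,W],[L,-W],[-L,-W],[-L,W]])/2
    r=R.from_euler('z',p[3]).as_matrix()
    return np.c_[c,np.zeros(4)]@r.T+p[:3]
T={'slab':(150,60,px([(56,77),(192,70),(217,404),(78,413)],285,175,7)),'sheet':(170,66,px([(546,47),(696,70),(646,443),(491,418)],285,175,7))}
S={'slab':px([(561,188),(412,27),(336,76)],140,222,4),'sheet':px([(118,484),(238,431),(152,176),(40,222)],140,222,4)}
# order for box: (+L,+W): far-left in top
idx={'slab':[1,2,3],'sheet':[0,1,2,3]}
ordS={'slab':None}
for k in T:
    L,W,t=T[k]
    best=None
    import itertools
    for perm in itertools.permutations(range(4),len(S[k])):
        f=lambda p:np.r_[(proj('top',box(L,W,p))-t).ravel(),(proj('scene',box(L,W,p)[list(perm)])-S[k]).ravel()]
        r=least_squares(f,[450,-50,25,0])
        if best is None or r.cost<best[0].cost: best=(r,perm)
    r,perm=best
    print(k,perm,r.x[:3].round(1),'yaw',np.degrees(r.x[3]).round(2)); print(r.fun.reshape(-1,2).round(1).tolist())
# jig
def bed(p):
    u=np.array([np.cos(p[3]),np.sin(p[3]),0]);z=np.array([0,0,1.]);c,s=np.cos(np.pi/6),.5
    x=c*u+s*z; n=-s*u+c*z; return np.c_[x,np.cross(n,x),n]
def B(p,q): return np.asarray(q,float)@bed(p).T+p[:3]
lug=lambda y:[[-12,y+22,46],[0,y+22,46],[0,y,46],[-12,y,46]]
tp=px([(88,280),(485,127),(567,333),(188,475),(115,452),(236,517),(551,397)],125,170,8)
sp=px([(458,95),(318,302),(150,297),(336,30),(246,64),(120,222)],328,135,6)
def f(p):
    z=14+p[4]
    c=[[86,-1,z],[86,-149,z],[2,-149,z],[2,-1,z]]; m=[[31,6,46],[-6,-19,46],[-6,-139,46]]
    a=proj('top',B(p,c+m))-tp; b=proj('scene',B(p,c[:3]+m))-sp
    return np.r_[a.ravel(),b.ravel()]
r=least_squares(f,[450,330,30,0.4,8],loss='soft_l1')
print('bed',r.x.round(2),np.degrees(r.x[3])); print(f(r.x).reshape(-1,2).round(1).tolist()); print(bed(r.x).round(3).tolist())
for q in([33,-85,20],[0,0,0]): print(q,B(r.x,[q])[0].round(1))
E
```

```text
slab (0, 3, 2) [ 547.3 -128.6   27.9] yaw 3.21
[[0.0, 0.2], [-0.3, -0.1], [0.1, 0.1], [0.5, 0.1], [0.1, 0.4], [0.5, -0.4], [-0.3, -0.1]]
sheet (1, 0, 3, 2) [ 544.4 -333.9   19.8] yaw -10.24
[[0.3, -0.1], [-0.4, 0.0], [-0.4, 0.1], [0.6, 0.1], [-0.1, 0.3], [0.3, 0.1], [-0.3, 0.2], [0.2, -0.6]]
bed [ 4.9242e+02  3.4123e+02  4.9320e+01  3.5000e-01 -1.6500e+00] 20.292413051373234
[[-0.3, -0.3], [-1.1, 0.8], [-0.0, 0.0], [0.1, 0.0], [1.0, -0.1], [-0.1, -0.5], [-0.2, -0.3], [0.4, 0.2], [0.1, 0.2], [-0.3, -0.3], [-0.1, 0.0], [-0.8, -0.0], [-0.1, -0.2]]
[[0.812, -0.347, -0.469], [0.3, 0.938, -0.173], [0.5, 0.0, 0.866]]
[33, -85, 20] [539.3 267.9  83.1]
[0, 0, 0] [492.4 341.2  49.3]
```

Fits are under 1 px. The slab top measures 27.9 mm against 30 expected, and the sheet top 19.8 against 22. Both are about 2 mm low, which is within the stated calibration error. I'll use touch for the exact heights and go above the sheet first.

```bash
cat >> h.py <<'E'
P=dict(slab=np.array([547.3,-128.6,30]),sheet=np.array([544.4,-333.9,22]))
def down(phi): # tool down, tool y at world angle phi deg
    a=np.radians(phi); y=np.array([np.cos(a),np.sin(a),0]); z=np.array([0,0,-1.]); return np.c_[np.cross(y,z),y,z]
BO=np.array([492.42,341.23,51.3]); _a=np.radians(20.29)
u=np.array([np.cos(_a),np.sin(_a),0]); zz=np.array([0,0,1.])
bx=np.cos(np.pi/6)*u+.5*zz; bn=-.5*u+np.cos(np.pi/6)*zz; by=np.cross(bn,bx)
BR=np.c_[bx,by,bn]; TB=np.c_[by,bx,-bn]
def plan(pos,rot):
    s=robot.state(); M=s['ee_rot']; d=M.T@(np.asarray(pos)-s['ee_pos'])/10; w=R.from_matrix(M.T@rot).as_rotvec()
    print('turn',w.round(3),'shift_cm',d.round(2),'| deg',np.degrees(np.linalg.norm(w)).round(1),'mm',(10*np.linalg.norm(d)).round(0))
def rep():
    s=robot.state(); print('t',round(s['time_s'],2),'pos',s['ee_pos'].round(1),'F',s['force'].round(1),'T',s['torque'].round(2),'gap',round(s['finger_gap'],3),'grasp',round(s['grasp_force'],1))
    print(' bed tcp',(BR.T@(s['ee_pos']-BO)).round(1),'bedF',(BR.T@s['force']).round(1),'tilt err',np.degrees(R.from_matrix(TB.T@s['ee_rot']).as_rotvec()).round(1),'j',np.round(s['joints'],0))
E
python3 -c "
from h import *
plan(P['sheet']+[0,0,80],down(79.76))"
```

```text
turn [-0.002 -0.001 -0.244] shift_cm [-63.36 -60.53  12.94] | deg 14.0 mm 886.0
```

arm_command --pt "0 0 -0.244 -14 -13.4 0 6" --pt "0 0 -0.244 -14 -13.4 0 6" --pt "0 0 -0.244 -14 -13.4 0 6" --pt "0 0 -0.244 -14 -13.4 0 6" --pt "0 0 -0.244 -14 -13.4 0 6"

```text
time_s: 0.52
ee_pos: [288.2, 296.7, 230.7]
ee_rot: [[-0.984, 0.178, -0.0], [0.178, 0.984, -0.001], [0.0, -0.002, -1.0]]
force: [0.9, -0.0, 0.5]
finger_gap: 0.701
grasp_force: 0.0
```

arm_command --pt "0 0 0 -10.5 -16.5 0 6" --pt "0 0 0 -10.5 -16.5 0 6" --pt "0 0 0 -10.5 -16.5 0 6" --pt "0 0 0 -10.5 -16.5 0 6" --pt "0 0 0 -10.5 -16.5 0 6"

```text
time_s: 0.93
ee_pos: [362.5, 115.2, 230.9]
ee_rot: [[-0.984, 0.18, 0.0], [0.18, 0.984, -0.001], [-0.0, -0.001, -1.0]]
force: [1.3, 0.6, -0.6]
finger_gap: 0.703
grasp_force: 0.0
```

arm_command --pt "0 0 0 -10.5 -16.5 0 6" --pt "0 0 0 -10.5 -16.5 0 6" --pt "0 0 0 -10.5 -16.5 0 6" --pt "0 0 0 -10.5 -16.5 0 6" --pt "0 0 0 -10.5 -16.5 0 6"

```text
time_s: 1.35
ee_pos: [436.6, -66.3, 230.6]
ee_rot: [[-0.984, 0.18, -0.0], [0.18, 0.984, -0.001], [0.0, -0.001, -1.0]]
force: [0.1, 0.4, 0.4]
finger_gap: 0.701
grasp_force: 0.0
```

arm_command --pt "0 0 0 -10.5 -16.5 0 6" --pt "0 0 0 -10.5 -16.5 0 6" --pt "0 0 0 -10.5 -16.5 0 6" --pt "0 0 0 -10.5 -16.5 0 6" --pt "0 0 0 -10.5 -16.5 0 6"

```text
time_s: 1.77
ee_pos: [510.4, -247.4, 229.9]
ee_rot: [[-0.984, 0.18, -0.001], [0.18, 0.984, -0.0], [0.001, -0.0, -1.0]]
force: [0.4, 0.1, -0.1]
finger_gap: 0.701
grasp_force: 0.0
```

```bash
python3 -c "
from h import *
rep();plan(P['sheet']+[0,0,30],down(79.76))"
```

```text
t 1.77 pos [ 510.4 -247.4  229.9] F [ 0.4  0.1 -0.1] T [ 0.04 -0.02  0.03] gap 0.701 grasp 0.0
 bed tcp [ -72.9 -558.4  248.3] bedF [ 0.4 -0.  -0.3] tilt err [ 27.3  15.6 -57.9] j [-33.   9.  12.  93.  -0. -22.]
turn [-0.    -0.001 -0.002] shift_cm [-4.92 -7.89 17.79] | deg 0.1 mm 201.0
```

arm_command --pt "0 0 0 -4.9 -7.9 0 6" --pt "0 0 0 -4.9 -7.9 10 6" --pt "0 0 0 -4.9 -7.9 16.5 6" --pt "0 0 0 -4.9 -7.9 18.5 6" --pt "0 0 0 -4.9 -7.9 20 6"

```text
time_s: 2.18
ee_pos: [541.7, -325.2, 69.7]
ee_rot: [[-0.984, 0.179, 0.0], [0.179, 0.984, -0.0], [-0.0, -0.0, -1.0]]
force: [-0.1, -0.4, -0.5]
finger_gap: 0.705
grasp_force: 0.0
```

arm_command --pt "0 0 0 0 0 0 6" --pt "0 0 0 0 0 0.2 6" --pt "0 0 0 0 0 0.4 6" --pt "0 0 0 0 0 0.4 6"

```text
time_s: 2.52
ee_pos: [543.6, -325.1, 71.6]
ee_rot: [[-0.984, 0.177, 0.005], [0.177, 0.984, -0.003], [-0.005, -0.002, -1.0]]
force: [-0.2, 0.3, 0.5]
finger_gap: 0.705
grasp_force: 0.0
```

```bash
python3 -c "
from h import *
rep();s=robot.state();print(s['joints'],s['qd'],s['tau']);plan(P['sheet']+[0,0,20],down(79.76))"
```

```text
t 2.52 pos [ 543.6 -325.1   71.6] F [-0.2  0.3  0.5] T [ 0.02  0.04 -0.04] gap 0.705 grasp 0.0
 bed tcp [-148.4 -642.7  109.1] bedF [0.2 0.4 0.4] tilt err [ 27.2  15.2 -58.2] j [-37.  20.   7.  77.   0. -27.]
[-3.69426281e+01  1.97073635e+01  6.96617587e+00  7.69331814e+01
  6.72397296e-03 -2.67272264e+01] [ 0.03790877 -0.68069877  0.94244902  0.17139136  0.05388761  0.00600149] [-1.41823157e-01 -4.33504844e+01  3.07136285e+01 -2.18474079e-02
 -5.98458195e-03  4.89787290e-04]
turn [-0.002  0.005  0.   ] shift_cm [-0.22 -0.85  2.96] | deg 0.3 mm 31.0
```

arm_command --pt "0 0 0 -0.2 -0.85 1.5 6" --pt "0 0 0 -0.2 -0.85 3 6" --pt "0 0 0 -0.2 -0.85 3.4 6" --pt "0 0 0 -0.2 -0.85 3.4 6"

```text
time_s: 2.85
ee_pos: [541.8, -332.7, 33.3]
ee_rot: [[-0.984, 0.178, -0.001], [0.178, 0.984, 0.001], [0.001, 0.0, -1.0]]
force: [-0.1, 0.5, -0.2]
finger_gap: 0.703
grasp_force: 0.0
```

arm_command --pt "0 0 0 0 0 0.2 6" --pt "0 0 0 0 0 0.4 6" --pt "0 0 0 0 0 0.6 6" --pt "0 0 0 0 0 0.6 6"

```text
time_s: 3.18
ee_pos: [542.4, -332.9, 28.2]
ee_rot: [[-0.984, 0.178, 0.0], [0.178, 0.984, -0.0], [-0.0, -0.0, -1.0]]
force: [0.9, 0.0, -0.4]
finger_gap: 0.701
grasp_force: 0.0
```

```bash
python3 -c "
from h import *
rep();plan(P['sheet'],down(79.76))"
```

```text
t 3.18 pos [ 542.4 -332.9   28.2] F [ 0.9  0.  -0.4] T [ 0.04 -0.02  0.02] gap 0.701 grasp 0.0
 bed tcp [-173.5 -649.6   73.4] bedF [ 0.5 -0.3 -0.8] tilt err [ 27.2  15.5 -58.1] j [-38.  22.   5.  73.  -0. -27.]
turn [-0.  0.  0.] shift_cm [-0.22 -0.06  0.62] | deg 0.0 mm 7.0
```

Contact is expected at a TCP z of 15–22 mm. Creeping down.

arm_command --pt "0 0 0 -0.2 0 0.2 6" --pt "0 0 0 -0.2 0 0.3 6" --pt "0 0 0 -0.2 0 0.4 6" --pt "0 0 0 -0.2 0 0.4 6"

```text
time_s: 3.52
ee_pos: [544.0, -333.1, 23.6]
ee_rot: [[-0.984, 0.178, -0.0], [0.178, 0.984, 0.0], [0.0, 0.0, -1.0]]
force: [0.2, -0.7, -0.3]
finger_gap: 0.707
grasp_force: 0.0
```

arm_command --pt "0 0 0 0 0 0.1 6" --pt "0 0 0 0 0 0.2 6" --pt "0 0 0 0 0 0.2 6"

```text
time_s: 3.77
ee_pos: [544.0, -333.1, 21.7]
ee_rot: [[-0.984, 0.178, -0.0], [0.178, 0.984, 0.0], [0.0, 0.0, -1.0]]
force: [0.4, -0.5, 0.9]
finger_gap: 0.703
grasp_force: 0.0
```

arm_command --pt "0 0 0 0 0 0.1 6" --pt "0 0 0 0 0 0.2 6" --pt "0 0 0 0 0 0.2 6"

```text
time_s: 4.02
ee_pos: [544.0, -333.1, 19.7]
ee_rot: [[-0.984, 0.178, -0.0], [0.178, 0.984, 0.0], [0.0, 0.0, -1.0]]
force: [0.9, 0.2, -0.7]
finger_gap: 0.702
grasp_force: 0.0
```

arm_command --pt "0 0 0 0 0 0.1 6" --pt "0 0 0 0 0 0.2 6" --pt "0 0 0 0 0 0.2 6"

```text
time_s: 4.27
ee_pos: [544.0, -333.1, 17.6]
ee_rot: [[-0.984, 0.178, -0.0], [0.178, 0.984, 0.0], [0.0, 0.0, -1.0]]
force: [0.1, 1.3, -0.4]
finger_gap: 0.704
grasp_force: 0.0
```

arm_command --pt "0 0 0 0 0 0.1 6" --pt "0 0 0 0 0 0.1 6"

```text
time_s: 4.43
ee_pos: [544.3, -333.3, 17.1]
ee_rot: [[-0.984, 0.178, 0.0], [0.178, 0.984, -0.0], [-0.0, -0.0, -1.0]]
force: [-0.3, -1.0, -0.2]
finger_gap: 0.701
grasp_force: 0.0
```

arm_command --pt "0 0 0 0 0 0.1 6" --pt "0 0 0 0 0 0.1 6"

```text
time_s: 4.6
ee_pos: [544.3, -333.4, 17.0]
ee_rot: [[-0.984, 0.178, 0.0], [0.178, 0.984, -0.0], [-0.001, -0.0, -1.0]]
force: [-1.6, 0.5, 3.8]
finger_gap: 0.701
grasp_force: 2.2
```

arm_command --pt "0 0 0 0 0 0.1 6" --pt "0 0 0 0 0 0.1 6"

```text
time_s: 4.77
ee_pos: [544.3, -333.4, 16.9]
ee_rot: [[-0.984, 0.178, 0.001], [0.178, 0.984, -0.001], [-0.001, -0.001, -1.0]]
force: [-2.5, 1.7, 7.8]
finger_gap: 0.704
grasp_force: 4.1
```

arm_command --pt "0 0 0 0 0 -1 6" --pt "0 0 0 0 0 -1 8.5" --pt "0 0 0 0 0 -1 8.5" --pt "0 0 0 0 0 -1 8.5" --pt "0 0 0 0 0 -1 8.5"

```text
time_s: 5.18
ee_pos: [543.9, -333.0, 24.3]
ee_rot: [[-0.984, 0.178, -0.001], [0.178, 0.984, 0.001], [0.001, 0.0, -1.0]]
force: [-0.8, -0.6, 0.1]
finger_gap: 0.995
grasp_force: 0.0
```

arm_command --pt "0 0 0 0 0 0 8.5" --pt "0 0 0 0 0 0 8.5" --pt "0 0 0 0 0 0 8.5"

```text
time_s: 5.43
ee_pos: [544.0, -333.1, 24.5]
ee_rot: [[-0.984, 0.178, -0.001], [0.178, 0.984, 0.0], [0.001, 0.0, -1.0]]
force: [-0.1, 0.9, -0.4]
finger_gap: 0.998
grasp_force: 0.0
```

arm_command --pt "0 0 0 0 -0.05 0.7 8.5" --pt "0 0 0 0 -0.05 1.35 8.5" --pt "0 0 0 0 -0.05 1.35 8.5" --pt "0 0 0 0 -0.05 1.35 8.5" --pt "0 0 0 0 -0.05 1.35 8.5"

```text
time_s: 5.85
ee_pos: [543.8, -333.5, 11.0]
ee_rot: [[-0.984, 0.178, -0.001], [0.178, 0.984, 0.0], [0.001, 0.0, -1.0]]
force: [0.3, -0.7, 0.1]
finger_gap: 0.995
grasp_force: 0.0
```

arm_command --pt "0 0 0 0 0 0 7" --pt "0 0 0 0 0 0 6" --pt "0 0 0 0 0 0 6" --pt "0 0 0 0 0 0 6" --pt "0 0 0 0 0 0 6" --grip_force 60

```text
time_s: 6.27
ee_pos: [544.8, -334.3, 12.6]
ee_rot: [[-0.984, 0.178, 0.002], [0.178, 0.984, -0.001], [-0.002, -0.001, -1.0]]
force: [0.2, 0.1, 4.6]
finger_gap: 0.739
grasp_force: 66.4
```

arm_command --pt "0 0 0 0 0 0 6" --pt "0 0 0 0 0 0 6" --pt "0 0 0 0 0 0 6"

```text
time_s: 6.52
ee_pos: [544.8, -334.3, 12.6]
ee_rot: [[-0.984, 0.178, 0.002], [0.178, 0.984, -0.001], [-0.002, -0.001, -1.0]]
force: [0.4, 0.3, 5.0]
finger_gap: 0.742
grasp_force: 66.6
```

```bash
python3 -c "
from h import *
rep()"
```

```text
t 6.52 pos [ 544.8 -334.3   12.6] F [0.4 0.3 5. ] T [ 0.04 -0.   -0.01] gap 0.742 grasp 66.6
 bed tcp [-179.6 -651.7   59.1] bedF [2.9 0.1 4.1] tilt err [ 27.2  15.4 -58.1] j [-38.  23.   4.  71.   0. -27.]
```

arm_command --pt "0 0 0 0 0 -0.5 6" --pt "0 0 0 0 0 -1.5 6" --pt "0 0 0 0 0 -3 6" --pt "0 0 0 0 0 -4 6" --pt "0 0 0 0 0 -4 6"

```text
time_s: 6.93
ee_pos: [545.4, -334.8, 54.3]
ee_rot: [[-0.984, 0.178, 0.003], [0.178, 0.984, -0.003], [-0.004, -0.002, -1.0]]
force: [1.8, 0.3, -0.8]
finger_gap: 0.741
grasp_force: 66.0
```

arm_command --pt "0 0 0 0 0 -4 6" --pt "0 0 0 0 0 -8 6" --pt "0 0 0 0 0 -8 6"

```text
time_s: 7.18
ee_pos: [547.5, -336.3, 140.5]
ee_rot: [[-0.984, 0.178, 0.011], [0.178, 0.984, -0.008], [-0.012, -0.006, -1.0]]
force: [2.8, -0.4, 1.2]
finger_gap: 0.736
grasp_force: 66.9
```

Run:
```python
from h import *
rep()
t=robot.grab_frame('top');s=robot.grab_frame('scene')
cv2.imwrite('pics/l.png',np.hstack([cv2.resize(t[150:270,290:420],None,fx=3,fy=3,interpolation=2),cv2.resize(s[190:360,110:240],None,fx=3,fy=3,interpolation=2)[:360]]))
```

```text
t 7.18 pos [ 547.5 -336.3  140.5] F [ 2.8 -0.4  1.2] T [-0.09 -0.13  0.02] gap 0.736 grasp 66.9
 bed tcp [-114.1 -654.6  168.9] bedF [ 2.7 -1.3 -0.2] tilt err [ 27.2  14.7 -58.3] j [-38.  19.  14.  84.  -0. -27.]
```

View pics/l.png

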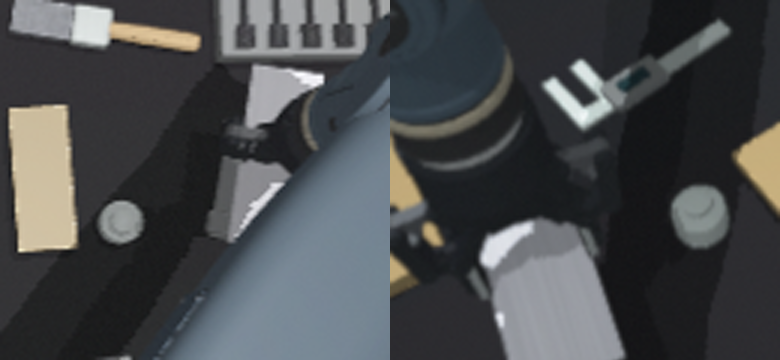

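The sheet is held level in the fingers and the bystanders are untouched. Next is the transfer to a pose above the bed.

```bash
cat >> h.py <<'E'
from scipy.spatial.transform import Slerp
def route(pos,rot,zmid,n):
    s=robot.state(); p0=s['ee_pos']; M0=s['ee_rot']; sl=Slerp([0,1],R.from_matrix([M0,rot])); pp,rr=p0,M0
    for i in range(1,n+1):
        t=i/n; p=p0+(np.asarray(pos)-p0)*t
        if i<n: p[2]=zmid
        r=sl(t).as_matrix()
        d=rr.T@(p-pp)/10; w=R.from_matrix(rr.T@r).as_rotvec(); print(w.round(3).tolist(),d.round(2).tolist(),'mm',round(10*np.linalg.norm(d)),'deg',np.degrees(np.linalg.norm(w)).round(1)); pp,rr=p,r
def B(q): return BR@np.asarray(q,float)+BO
E
python3 -c "
from h import *
route(B([41,-93,75]),TB,230,5)"
```

```text
[-0.095, -0.053, 0.203] [2.49, 11.47, -9.59] mm 152 deg 13.2
[-0.095, -0.053, 0.203] [4.83, 10.71, 0.82] mm 118 deg 13.2
[-0.095, -0.053, 0.203] [6.94, 9.4, 1.46] mm 118 deg 13.2
[-0.095, -0.053, 0.203] [8.76, 7.64, 1.86] mm 118 deg 13.2
[-0.095, -0.053, 0.203] [10.63, 1.7, 10.47] mm 150 deg 13.2
```

arm_command --pt "-0.019 -0.011 0.041 0.5 2.3 -3.5 6" --pt "-0.038 -0.021 0.081 1 4.6 -7 6" --pt "-0.057 -0.032 0.122 1.5 6.9 -9.6 6" --pt "-0.076 -0.042 0.162 2 9.2 -9.6 6" --pt "-0.095 -0.053 0.203 2.5 11.5 -9.6 6"

```text
time_s: 7.7
ee_pos: [540.5, -215.6, 228.4]
ee_rot: [[-0.925, 0.371, 0.079], [0.377, 0.923, 0.076], [-0.045, 0.1, -0.994]]
force: [0.9, 0.2, -1.8]
finger_gap: 0.737
grasp_force: 67.1
```

arm_command --pt "-0.019 -0.011 0.041 1 2.1 0.2 6" --pt "-0.038 -0.021 0.081 1.9 4.3 0.3 6" --pt "-0.057 -0.032 0.122 2.9 6.4 0.5 6" --pt "-0.076 -0.042 0.162 3.9 8.6 0.7 6" --pt "-0.095 -0.053 0.203 4.8 10.7 0.8 6"

```text
time_s: 8.12
ee_pos: [534.1, -97.0, 225.1]
ee_rot: [[-0.827, 0.539, 0.163], [0.56, 0.817, 0.137], [-0.059, 0.204, -0.977]]
force: [0.7, 0.5, -1.7]
finger_gap: 0.739
grasp_force: 67.1
```

arm_command --pt "-0.019 -0.011 0.041 1.4 1.9 0.3 6" --pt "-0.038 -0.021 0.081 2.8 3.8 0.6 6" --pt "-0.057 -0.032 0.122 4.2 5.6 0.9 6" --pt "-0.076 -0.042 0.162 5.6 7.5 1.2 6" --pt "-0.095 -0.053 0.203 6.9 9.4 1.5 6"

```text
time_s: 8.53
ee_pos: [529.7, 20.1, 225.2]
ee_rot: [[-0.692, 0.673, 0.261], [0.72, 0.672, 0.173], [-0.059, 0.308, -0.95]]
force: [0.7, -0.9, -2.0]
finger_gap: 0.74
grasp_force: 67.1
```

arm_command --pt "-0.019 -0.011 0.041 1.8 1.5 0.4 6" --pt "-0.038 -0.021 0.081 3.5 3 0.8 6" --pt "-0.057 -0.032 0.122 5.3 4.6 1.1 6" --pt "-0.076 -0.042 0.162 7 6.1 1.5 6" --pt "-0.095 -0.053 0.203 8.8 7.6 1.9 6"

```text
time_s: 8.95
ee_pos: [524.8, 137.4, 225.0]
ee_rot: [[-0.528, 0.768, 0.363], [0.849, 0.495, 0.186], [-0.037, 0.406, -0.913]]
force: [-0.1, 0.5, -2.5]
finger_gap: 0.74
grasp_force: 67.1
```

```bash
python3 -c "
from h import *
rep();route(B([41,-93,95]),TB,230,1)"
```

```text
t 8.95 pos [524.8 137.4 225. ] F [-0.1  0.5 -2.5] T [-0.27  0.53 -0.01] gap 0.74 grasp 67.1
 bed tcp [  52.  -202.5  170.6] bedF [-1.2  0.5 -2.2] tilt err [  5.8   3.4 -11.3] j [  2. -20. -19.  69.  10.  61.]
[-0.101, -0.059, 0.197] [10.41, 1.82, 8.15] mm 133 deg 13.1
```

arm_command --pt "-0.02 -0.012 0.039 2.1 0.4 1 6" --pt "-0.04 -0.024 0.079 4.2 0.7 2 6" --pt "-0.061 -0.035 0.118 6.3 1.1 4 6" --pt "-0.081 -0.047 0.158 8.4 1.5 6 6" --pt "-0.101 -0.059 0.197 10.4 1.8 8 6"

```text
time_s: 9.37
ee_pos: [512.4, 249.1, 154.8]
ee_rot: [[-0.347, 0.812, 0.469], [0.938, 0.301, 0.173], [-0.001, 0.5, -0.866]]
force: [-1.0, 0.2, -1.5]
finger_gap: 0.738
grasp_force: 67.1
```

arm_command --pt "0 0 0 0 0 0 6" --pt "0 0 0 0 0 0 6"

```text
time_s: 9.53
ee_pos: [510.3, 248.7, 152.1]
ee_rot: [[-0.352, 0.813, 0.463], [0.936, 0.307, 0.172], [-0.002, 0.494, -0.869]]
force: [0.4, 0.5, -1.4]
finger_gap: 0.741
grasp_force: 67.1
```

```bash
python3 -c "
from h import *
rep();route(B([41,-93,45]),TB,230,1)
cv2.imwrite('pics/m.png',cv2.resize(robot.grab_frame('scene')[70:230,280:440],None,fx=3.7,fy=3.7,interpolation=2))"
```

```text
t 9.53 pos [510.3 248.7 152.1] F [ 0.4  0.5 -1.4] T [-0.28  0.57 -0.05] gap 0.741 grasp 67.1
 bed tcp [ 37.1 -93.   94.9] bedF [-0.3  0.4 -1.5] tilt err [ 0.4  0.1 -0.3] j [ 19. -23. -32.  51.   1.  88.]
[-0.007, -0.001, 0.006] [-0.0, 0.42, 4.99] mm 50 deg 0.5
```

View pics/m.png

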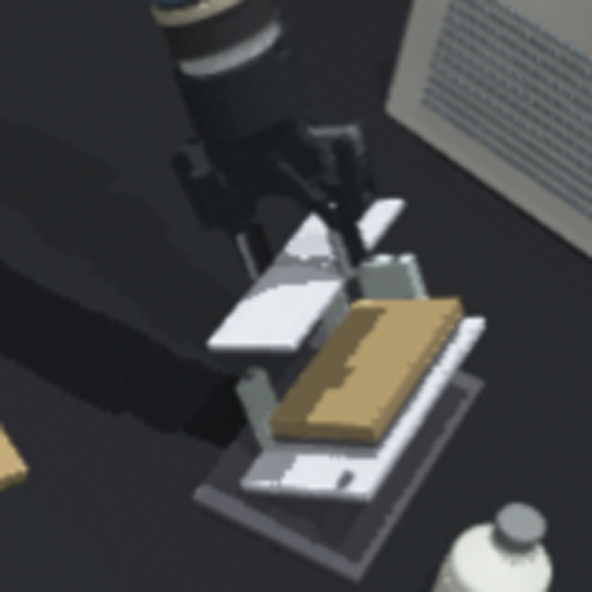

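The sheet hovers parallel over the base slab, clear of lugs and stop. Descending square to the bed.

arm_command --pt "-0.007 0 0.006 0 0.4 1 6" --pt "-0.007 0 0.006 0 0.4 2.5 6" --pt "-0.007 0 0.006 0 0.4 4 6" --pt "-0.007 0 0.006 0 0.4 5 6" --pt "-0.007 0 0.006 0 0.4 5.5 6"

```text
time_s: 10.0
ee_pos: [543.8, 258.1, 111.5]
ee_rot: [[-0.343, 0.81, 0.476], [0.939, 0.295, 0.174], [0.001, 0.507, -0.862]]
force: [0.4, -0.0, -1.5]
finger_gap: 0.734
grasp_force: 67.1
```

arm_command --pt "0 0 0 0 0 0.2 6" --pt "0 0 0 0 0 0.4 6" --pt "0 0 0 0 0 0.6 6" --pt "0 0 0 0 0 0.6 6"

```text
time_s: 10.33
ee_pos: [546.7, 260.4, 108.3]
ee_rot: [[-0.344, 0.808, 0.478], [0.939, 0.296, 0.176], [0.001, 0.51, -0.86]]
force: [-0.3, 0.0, -2.2]
finger_gap: 0.739
grasp_force: 67.1
```

```bash
python3 -c "
from h import *
rep();route(B([41,-93,27]),TB,230,1)"
```

```text
t 10.33 pos [546.7 260.4 108.3] F [-0.3  0.  -2.2] T [-0.27  0.69 -0.01] gap 0.739 grasp 67.1
 bed tcp [ 48.3 -94.7  37.9] bedF [-1.3  0.1 -1.8] tilt err [-0.6 -0.   0.2] j [ 19. -16. -32.  43.   1.  89.]
[0.011, 0.001, -0.003] [0.17, -0.74, 1.08] mm 13 deg 0.7
```

arm_command --pt "0.011 0 -0.003 0.15 -0.4 0.2 6" --pt "0.011 0 -0.003 0.15 -0.7 0.4 6" --pt "0.011 0 -0.003 0.15 -0.7 0.6 6" --pt "0.011 0 -0.003 0.15 -0.7 0.6 6"

```text
time_s: 10.67
ee_pos: [542.5, 260.7, 98.1]
ee_rot: [[-0.347, 0.813, 0.468], [0.938, 0.301, 0.172], [-0.001, 0.498, -0.867]]
force: [-0.0, 0.1, -1.7]
finger_gap: 0.738
grasp_force: 67.1
```

```bash
python3 -c "
from h import *
rep()"
```

```text
t 10.67 pos [542.5 260.7  98.1] F [-0.   0.1 -1.7] T [-0.19  0.69  0.04] gap 0.738 grasp 67.1
 bed tcp [ 39.9 -92.9  31. ] bedF [-0.9  0.1 -1.5] tilt err [ 0.1 -0.  -0. ] j [ 19. -16. -33.  43.   1.  89.]
```

arm_command --pt "0 0 0 0 0 0.1 6" --pt "0 0 0 0 0 0.2 6" --pt "0 0 0 0 0 0.2 6"

```text
time_s: 10.92
ee_pos: [544.0, 261.1, 97.1]
ee_rot: [[-0.347, 0.813, 0.469], [0.938, 0.301, 0.173], [-0.001, 0.499, -0.866]]
force: [-0.2, -0.1, -1.9]
finger_gap: 0.733
grasp_force: 67.1
```

arm_command --pt "0 0 0 0 0 0.1 6" --pt "0 0 0 0 0 0.2 6" --pt "0 0 0 0 0 0.2 6"

```text
time_s: 11.17
ee_pos: [544.9, 261.4, 95.3]
ee_rot: [[-0.347, 0.813, 0.468], [0.938, 0.301, 0.173], [-0.001, 0.499, -0.866]]
force: [-1.0, 0.2, -2.0]
finger_gap: 0.737
grasp_force: 67.1
```

arm_command --pt "0 0 0 0 0 0.1 6" --pt "0 0 0 0 0 0.2 6" --pt "0 0 0 0 0 0.2 6"

```text
time_s: 11.42
ee_pos: [545.8, 261.8, 93.5]
ee_rot: [[-0.347, 0.813, 0.468], [0.938, 0.301, 0.173], [-0.001, 0.499, -0.867]]
force: [0.4, -0.7, -1.8]
finger_gap: 0.734
grasp_force: 67.1
```

```bash
python3 -c "
from h import *
rep()"
```

```text
t 11.42 pos [545.8 261.8  93.5] F [ 0.4 -0.7 -1.8] T [-0.25  0.66 -0.  ] gap 0.734 grasp 67.1
 bed tcp [ 40.6 -93.   25.3] bedF [-0.7 -0.8 -1.6] tilt err [ 0.1 -0.  -0. ] j [ 19. -15. -33.  42.   1.  89.]
```

arm_command --pt "0 0 0 0 0 0.1 6" --pt "0 0 0 0 0 0.2 6" --pt "0 0 0 0 0 0.2 6"

```text
time_s: 11.67
ee_pos: [546.7, 262.1, 91.7]
ee_rot: [[-0.347, 0.813, 0.468], [0.938, 0.301, 0.173], [-0.001, 0.499, -0.867]]
force: [0.3, 0.4, -1.6]
finger_gap: 0.737
grasp_force: 67.1
```

arm_command --pt "0 0 0 0 0 0.1 6" --pt "0 0 0 0 0 0.2 6" --pt "0 0 0 0 0 0.2 6"

```text
time_s: 11.92
ee_pos: [547.6, 262.4, 90.0]
ee_rot: [[-0.347, 0.813, 0.468], [0.938, 0.301, 0.173], [-0.001, 0.499, -0.867]]
force: [-0.7, -0.7, -2.3]
finger_gap: 0.735
grasp_force: 67.1
```

arm_command --pt "0 0 0 0 0 0.1 6" --pt "0 0 0 0 0 0.2 6" --pt "0 0 0 0 0 0.2 6"

```text
time_s: 12.17
ee_pos: [548.6, 262.8, 88.3]
ee_rot: [[-0.347, 0.813, 0.468], [0.938, 0.301, 0.173], [-0.001, 0.499, -0.867]]
force: [0.2, 0.2, -2.8]
finger_gap: 0.737
grasp_force: 67.1
```

```bash
python3 -c "
from h import *
rep()"
```

```text
t 12.17 pos [548.6 262.8  88.3] F [ 0.2  0.2 -2.8] T [-0.18  0.69  0.01] gap 0.737 grasp 67.1
 bed tcp [ 40.6 -93.   19.3] bedF [-1.2  0.1 -2.5] tilt err [ 0.1 -0.  -0. ] j [ 19. -14. -33.  41.   1.  89.]
```

arm_command --pt "0 0 0 0 0 0.1 6" --pt "0 0 0 0 0 0.2 6" --pt "0 0 0 0 0 0.2 6"

```text
time_s: 12.42
ee_pos: [549.5, 263.1, 86.5]
ee_rot: [[-0.347, 0.813, 0.468], [0.938, 0.301, 0.173], [-0.0, 0.499, -0.867]]
force: [-0.5, -0.2, -2.2]
finger_gap: 0.738
grasp_force: 67.1
```

arm_command --pt "0 0 0 0 0 0.1 6" --pt "0 0 0 0 0 0.2 6" --pt "0 0 0 0 0 0.2 6"

```text
time_s: 12.67
ee_pos: [550.5, 263.5, 84.9]
ee_rot: [[-0.347, 0.813, 0.468], [0.938, 0.301, 0.173], [-0.001, 0.499, -0.867]]
force: [-0.5, 0.5, -2.1]
finger_gap: 0.74
grasp_force: 67.1
```

arm_command --pt "0 0 0 0 0 0.1 6" --pt "0 0 0 0 0 0.2 6" --pt "0 0 0 0 0 0.2 6"

```text
time_s: 12.92
ee_pos: [551.4, 263.8, 83.1]
ee_rot: [[-0.347, 0.813, 0.468], [0.938, 0.301, 0.173], [-0.001, 0.499, -0.867]]
force: [-0.3, 0.0, -1.2]
finger_gap: 0.738
grasp_force: 67.1
```

```bash
python3 -c "
from h import *
rep()"
```

```text
t 12.92 pos [551.4 263.8  83.1] F [-0.3  0.  -1.2] T [-0.24  0.6  -0.03] gap 0.738 grasp 67.1
 bed tcp [ 40.5 -93.   13.3] bedF [-0.8  0.1 -0.9] tilt err [ 0.1 -0.  -0. ] j [ 19. -13. -33.  41.   1.  89.]
```

arm_command --pt "0 0 0 0 0 0.1 6" --pt "0 0 0 0 0 0.1 6"

```text
time_s: 13.08
ee_pos: [551.9, 264.0, 82.3]
ee_rot: [[-0.347, 0.813, 0.468], [0.938, 0.301, 0.173], [-0.001, 0.499, -0.866]]
force: [0.5, 0.5, -1.4]
finger_gap: 0.738
grasp_force: 67.1
```

arm_command --pt "0 0 0 0 0 0.1 6" --pt "0 0 0 0 0 0.1 6"

```text
time_s: 13.25
ee_pos: [552.4, 264.2, 81.5]
ee_rot: [[-0.347, 0.813, 0.468], [0.938, 0.301, 0.173], [-0.0, 0.499, -0.866]]
force: [-0.7, 0.6, -2.7]
finger_gap: 0.736
grasp_force: 67.1
```

```bash
python3 -c "
from h import *
rep()"
```

```text
t 13.25 pos [552.4 264.2  81.5] F [-0.7  0.6 -2.7] T [-0.19  0.64 -0.04] gap 0.736 grasp 67.1
 bed tcp [ 40.7 -93.   11.4] bedF [-1.8  0.9 -2.1] tilt err [ 0. -0. -0.] j [ 19. -13. -33.  40.   1.  89.]
```

arm_command --pt "0 0 0 0 0 0.1 6" --pt "0 0 0 0 0 0.1 6"

```text
time_s: 13.42
ee_pos: [553.0, 264.4, 80.9]
ee_rot: [[-0.347, 0.812, 0.469], [0.938, 0.301, 0.173], [-0.001, 0.5, -0.866]]
force: [-0.2, -0.3, -1.1]
finger_gap: 0.738
grasp_force: 67.2
```

arm_command --pt "0 0 0 0 0 0.1 6" --pt "0 0 0 0 0 0.1 6"

```text
time_s: 13.58
ee_pos: [553.1, 264.4, 80.8]
ee_rot: [[-0.347, 0.813, 0.468], [0.938, 0.301, 0.172], [-0.001, 0.499, -0.867]]
force: [-7.2, -2.3, 4.2]
finger_gap: 0.74
grasp_force: 68.4
```

arm_command --pt "0 0 0 0 0 0.1 6" --pt "0 0 0 0 0 0.1 6"

```text
time_s: 13.75
ee_pos: [553.1, 264.5, 80.7]
ee_rot: [[-0.347, 0.813, 0.468], [0.938, 0.301, 0.172], [-0.001, 0.499, -0.867]]
force: [-13.5, -5.2, 11.9]
finger_gap: 0.74
grasp_force: 69.6
```

```bash
python3 -c "
from h import *
rep()"
```

```text
t 13.75 pos [553.1 264.5  80.7] F [-13.5  -5.2  11.9] T [-0.74  1.78 -0.06] gap 0.74 grasp 69.6
 bed tcp [ 41.  -93.   10.3] bedF [-6.6 -0.2 17.5] tilt err [ 0.1 -0.  -0. ] j [ 19. -13. -33.  40.   1.  89.]
```

Contact is at TCP bed z = 10.3, so the underside is near the bottom of its range. I'll ease the press, then slide down to the lugs.

arm_command --pt "0 0 0 0 0 -0.1 6" --pt "0 0 0 0 -0.2 -0.1 6" --pt "0 0 0 0 -0.4 -0.1 6" --pt "0 0 0 0 -0.4 -0.1 6"

```text
time_s: 14.08
ee_pos: [551.4, 263.8, 79.9]
ee_rot: [[-0.347, 0.811, 0.472], [0.938, 0.3, 0.174], [-0.001, 0.503, -0.864]]
force: [-0.9, -0.0, 5.3]
finger_gap: 0.737
grasp_force: 67.9
```

```bash
python3 -c "
from h import *
rep()"
```

```text
t 14.08 pos [551.4 263.8  79.9] F [-0.9 -0.   5.3] T [-0.11  0.37  0.  ] gap 0.737 grasp 67.9
 bed tcp [ 38.9 -93.   10.5] bedF [1.9 0.3 5. ] tilt err [-0.2 -0.  -0. ] j [ 19. -13. -33.  40.   1.  89.]
```

arm_command --pt "0 0 0 0 -0.1 0 6" --pt "0 0 0 0 -0.2 0 6" --pt "0 0 0 0 -0.2 0 6"

```text
time_s: 14.33
ee_pos: [549.8, 263.2, 78.9]
ee_rot: [[-0.347, 0.811, 0.472], [0.938, 0.3, 0.174], [-0.001, 0.503, -0.864]]
force: [-1.2, -0.8, 5.6]
finger_gap: 0.736
grasp_force: 68.1
```

arm_command --pt "0 0 0 0 -0.1 0 6" --pt "0 0 0 0 -0.2 0 6" --pt "0 0 0 0 -0.2 0 6"

```text
time_s: 14.58
ee_pos: [548.2, 262.6, 77.9]
ee_rot: [[-0.347, 0.811, 0.472], [0.938, 0.3, 0.174], [-0.001, 0.503, -0.864]]
force: [-0.8, -0.4, 5.1]
finger_gap: 0.736
grasp_force: 68.1
```

```bash
python3 -c "
from h import *
rep()"
```

```text
t 14.58 pos [548.2 262.6  77.9] F [-0.8 -0.4  5.1] T [-0.05  0.18 -0.03] gap 0.736 grasp 68.1
 bed tcp [ 35.  -93.1  10.5] bedF [ 1.8 -0.1  4.8] tilt err [-0.2 -0.  -0. ] j [ 19. -14. -34.  40.   1.  89.]
```

arm_command --pt "0 0 0 0 -0.1 0 6" --pt "0 0 0 0 -0.2 0 6" --pt "0 0 0 0 -0.2 0 6"

```text
time_s: 14.83
ee_pos: [546.6, 262.0, 76.9]
ee_rot: [[-0.347, 0.811, 0.472], [0.938, 0.3, 0.174], [-0.001, 0.503, -0.864]]
force: [-0.4, -0.4, 5.8]
finger_gap: 0.732
grasp_force: 68.1
```

arm_command --pt "0 0 0 0 -0.1 0 6" --pt "0 0 0 0 -0.1 0 6"

```text
time_s: 15.0
ee_pos: [546.2, 261.9, 76.7]
ee_rot: [[-0.347, 0.81, 0.473], [0.938, 0.3, 0.174], [-0.001, 0.504, -0.864]]
force: [1.3, 1.5, 4.1]
finger_gap: 0.736
grasp_force: 67.9
```

```bash
python3 -c "
from h import *
rep()"
```

```text
t 15.0 pos [546.2 261.9  76.7] F [1.3 1.5 4.1] T [ 0.01 -0.11  0.1 ] gap 0.736 grasp 67.9
 bed tcp [ 32.6 -93.1  10.5] bedF [3.5 0.9 2.7] tilt err [-0.2 -0.  -0. ] j [ 19. -14. -34.  40.   1.  89.]
```

Lug contact at x ≈ 32.6. I'll push 1 mm more to seat it, then slide toward the stop.

arm_command --pt "0 0 0 0 -0.1 0 6" --pt "0 0 0 0.2 -0.1 0 6" --pt "0 0 0 0.4 -0.1 0 6" --pt "0 0 0 0.4 -0.1 0 6"

```text
time_s: 15.33
ee_pos: [545.5, 263.4, 76.7]
ee_rot: [[-0.344, 0.81, 0.476], [0.939, 0.3, 0.169], [-0.006, 0.505, -0.863]]
force: [7.0, -3.5, 4.5]
finger_gap: 0.735
grasp_force: 67.6
```

arm_command --pt "0 0 0 0.1 0 0 6" --pt "0 0 0 0.2 0 0 6" --pt "0 0 0 0.2 0 0 6"

```text
time_s: 15.58
ee_pos: [544.9, 264.9, 76.7]
ee_rot: [[-0.344, 0.81, 0.476], [0.939, 0.3, 0.168], [-0.006, 0.505, -0.863]]
force: [6.2, -4.2, 4.0]
finger_gap: 0.737
grasp_force: 67.7
```

```bash
python3 -c "
from h import *
rep()"
```

```text
t 15.58 pos [544.9 264.9  76.7] F [ 6.2 -4.2  4. ] T [-0.94 -1.06 -0.13] gap 0.737 grasp 67.7
 bed tcp [ 32.4 -89.8  10.6] bedF [ 5.8 -6.1  1.3] tilt err [-0.3 -0.4 -0. ] j [ 20. -14. -34.  39.  -0.  89.]
```

arm_command --pt "0 0 0 0.1 0 0 6" --pt "0 0 0 0.2 0 0 6" --pt "0 0 0 0.2 0 0 6"

```text
time_s: 15.83
ee_pos: [544.2, 266.7, 76.7]
ee_rot: [[-0.344, 0.81, 0.476], [0.939, 0.3, 0.168], [-0.006, 0.505, -0.863]]
force: [6.4, -3.7, 5.2]
finger_gap: 0.735
grasp_force: 67.7
```

arm_command --pt "0 0 0 0.1 0 0 6" --pt "0 0 0 0.2 0 0 6" --pt "0 0 0 0.2 0 0 6"

```text
time_s: 16.08
ee_pos: [543.6, 268.6, 76.7]
ee_rot: [[-0.344, 0.81, 0.476], [0.939, 0.3, 0.168], [-0.007, 0.505, -0.863]]
force: [6.6, -4.1, 5.3]
finger_gap: 0.737
grasp_force: 67.7
```

```bash
python3 -c "
from h import *
rep()"
```

```text
t 16.08 pos [543.6 268.6  76.7] F [ 6.6 -4.1  5.3] T [-1.01 -1.07 -0.1 ] gap 0.737 grasp 67.7
 bed tcp [ 32.4 -85.9  10.6] bedF [ 6.8 -6.2  2.2] tilt err [-0.3 -0.4 -0. ] j [ 20. -14. -34.  39.  -0.  90.]
```

arm_command --pt "0 0 0 0.1 0 0 6" --pt "0 0 0 0.1 0 0 6"

```text
time_s: 16.25
ee_pos: [543.2, 269.5, 76.7]
ee_rot: [[-0.344, 0.81, 0.476], [0.939, 0.3, 0.168], [-0.007, 0.505, -0.863]]
force: [5.3, -3.8, 5.3]
finger_gap: 0.741
grasp_force: 67.7
```

arm_command --pt "0 0 0 0.1 0 0 6" --pt "0 0 0 0.1 0 0 6"

```text
time_s: 16.42
ee_pos: [543.0, 270.1, 76.7]
ee_rot: [[-0.343, 0.81, 0.476], [0.939, 0.3, 0.167], [-0.007, 0.505, -0.863]]
force: [5.8, -5.0, 5.5]
finger_gap: 0.74
grasp_force: 67.7
```

arm_command --pt "0 0 0 0.1 0 0 6" --pt "0 0 0 0.1 0 0 6"

```text
time_s: 16.58
ee_pos: [543.0, 270.1, 76.7]
ee_rot: [[-0.342, 0.81, 0.477], [0.94, 0.299, 0.165], [-0.009, 0.505, -0.863]]
force: [6.5, -6.7, 5.2]
finger_gap: 0.739
grasp_force: 67.7
```

```bash
python3 -c "
from h import *
rep()"
```

```text
t 16.58 pos [543.  270.1  76.7] F [ 6.5 -6.7  5.2] T [-1.52 -1.3  -0.43] gap 0.739 grasp 67.7
 bed tcp [ 32.4 -84.3  10.6] bedF [ 5.8 -8.5  2.6] tilt err [-0.3 -0.6  0. ] j [ 20. -14. -34.  39.  -1.  90.]
```

The sheet is home against the stop at y = -84.3 and the lugs at x = 32.4. A small extra nudge, then release.

arm_command --pt "0 0 0 0.1 0 0 6" --pt "0 0 0 0.1 0 0 6" --grip_force 20

```text
time_s: 16.75
ee_pos: [543.0, 270.1, 76.7]
ee_rot: [[-0.34, 0.81, 0.478], [0.94, 0.299, 0.163], [-0.011, 0.505, -0.863]]
force: [7.6, -9.4, 4.7]
finger_gap: 0.734
grasp_force: 67.8
```

arm_command --pt "0 0 0 0 0 0 7" --pt "0 0 0 0 0 0 7.5" --pt "0 0 0 0 0 0 8" --pt "0 0 0 0 0 0 8" --pt "0 0 0 0 0 0 8.2"

```text
time_s: 17.17
ee_pos: [536.8, 273.9, 71.5]
ee_rot: [[-0.348, 0.814, 0.465], [0.938, 0.302, 0.172], [0.0, 0.496, -0.869]]
force: [-0.8, -0.0, -0.1]
finger_gap: 0.957
grasp_force: 0.0
```

```bash
python3 -c "
from h import *
rep()"
```

```text
t 17.17 pos [536.8 273.9  71.5] F [-0.8 -0.  -0.1] T [-0.17  0.46  0.01] gap 0.957 grasp 0.0
 bed tcp [ 25.9 -78.5   8.4] bedF [-0.7  0.3  0.3] tilt err [ 0.3  0.  -0. ] j [ 21. -14. -35.  40.  -0.  90.]
```

arm_command --pt "0 0 0 0 0.5 0 8.5" --pt "0 0 0 0 0.6 -0.5 8.5" --pt "0 0 0 0 0.6 -2 8.5" --pt "0 0 0 0 0.6 -6 8.5" --pt "0 0 0 0 0.6 -10 8.5"

```text
time_s: 17.58
ee_pos: [494.5, 257.9, 161.6]
ee_rot: [[-0.347, 0.815, 0.464], [0.938, 0.302, 0.171], [-0.0, 0.494, -0.869]]
force: [0.9, 0.9, 1.5]
finger_gap: 0.993
grasp_force: 0.0
```

arm_command --pt "0 0 0 0 0 0 8.5" --pt "0 0 0 -4 0 -4 8.5" --pt "0 0 0 -8 0 -4 8.5" --pt "0 0 0 -12 0 -4 8.5" --pt "0 0 0 -16 0 -4 8.5"

```text
time_s: 18.0
ee_pos: [532.2, 106.9, 201.7]
ee_rot: [[-0.349, 0.809, 0.473], [0.937, 0.303, 0.174], [-0.003, 0.504, -0.864]]
force: [0.6, 0.2, -0.9]
finger_gap: 1.0
grasp_force: 0.0
```

Run:
```python
from h import *
rep()
t=robot.grab_frame('top');s=robot.grab_frame('scene')
k=5
cv2.imwrite('pics/p.png',np.hstack([cv2.resize(t[170:250,125:205],None,fx=k,fy=k,interpolation=2),cv2.resize(s[135:215,335:415],None,fx=k,fy=k,interpolation=2)]))
route(P['slab']+[0,0,70],down(93.21),220,5)
```

```text
t 18.0 pos [532.2 106.9 201.7] F [ 0.6  0.2 -0.9] T [-0.16  0.43  0.03] gap 1.0 grasp 0.0
 bed tcp [  37.1 -233.6  152.2] bedF [ 0.1 -0.  -1.1] tilt err [-0.3 -0.1 -0.2] j [ -2. -27. -29.  60.  11.  70.]
[0.09, 0.068, -0.25] [-4.42, -0.11, -2.38] mm 50 deg 15.7
[0.09, 0.068, -0.25] [-3.94, -2.24, -0.77] mm 46 deg 15.7
[0.09, 0.068, -0.25] [-3.21, -3.21, -0.76] mm 46 deg 15.7
[0.09, 0.068, -0.25] [-2.26, -3.96, -0.63] mm 46 deg 15.7
[0.09, 0.068, -0.25] [-0.49, -5.6, 11.56] mm 129 deg 15.7
```

View pics/p.png

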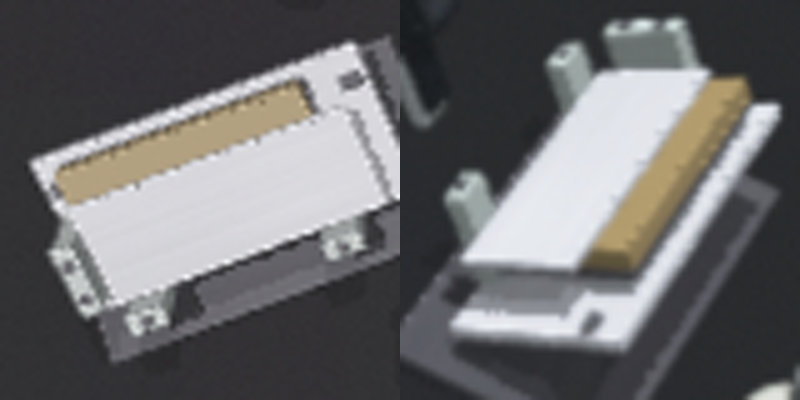

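The sheet lies flat against lugs and stop. Next, the slab.

arm_command --pt "0.03 0.023 -0.083 -1.5 0 -0.8 8.5" --pt "0.06 0.045 -0.167 -3 0 -1.6 8.5" --pt "0.09 0.068 -0.25 -4.4 -0.1 -2.4 8.5"

```text
time_s: 18.35
ee_pos: [534.1, 61.6, 219.0]
ee_rot: [[-0.574, 0.733, 0.366], [0.817, 0.542, 0.196], [-0.055, 0.411, -0.91]]
force: [-0.1, 0.6, 0.2]
finger_gap: 0.993
grasp_force: 0.0
```

arm_command --pt "0.03 0.023 -0.083 -1.3 -0.7 -0.3 8.5" --pt "0.06 0.045 -0.167 -2.6 -1.5 -0.5 8.5" --pt "0.09 0.068 -0.25 -3.9 -2.2 -0.8 8.5"

```text
time_s: 18.6
ee_pos: [537.7, 16.3, 219.4]
ee_rot: [[-0.762, 0.593, 0.26], [0.642, 0.743, 0.187], [-0.082, 0.31, -0.947]]
force: [0.2, 0.8, -0.1]
finger_gap: 0.997
grasp_force: 0.0
```

arm_command --pt "0.03 0.023 -0.083 -1.1 -1.1 -0.3 8.5" --pt "0.06 0.045 -0.167 -2.1 -2.1 -0.5 8.5" --pt "0.09 0.068 -0.25 -3.2 -3.2 -0.8 8.5"

```text
time_s: 18.85
ee_pos: [540.9, -29.3, 219.4]
ee_rot: [[-0.902, 0.403, 0.157], [0.425, 0.893, 0.15], [-0.08, 0.202, -0.976]]
force: [-0.4, -0.4, 0.3]
finger_gap: 0.997
grasp_force: 0.0
```

arm_command --pt "0.03 0.023 -0.083 -0.8 -1.3 -0.2 8.5" --pt "0.06 0.045 -0.167 -1.5 -2.6 -0.4 8.5" --pt "0.09 0.068 -0.25 -2.3 -4 -0.6 8.5"

```text
time_s: 19.1
ee_pos: [544.6, -75.6, 219.0]
ee_rot: [[-0.982, 0.176, 0.067], [0.181, 0.98, 0.086], [-0.051, 0.096, -0.994]]
force: [0.4, -0.9, -0.0]
finger_gap: 0.994
grasp_force: 0.0
```

arm_command --pt "0.03 0.023 -0.083 -0.2 -2 3 8.5" --pt "0.06 0.045 -0.167 -0.3 -4 6 8.5" --pt "0.09 0.068 -0.25 -0.5 -5.6 9 8.5" --pt "0.09 0.068 -0.25 -0.5 -5.6 11.5 8.5" --pt "0.09 0.068 -0.25 -0.5 -5.6 11.5 8.5"

```text
time_s: 19.52
ee_pos: [543.0, -119.2, 92.3]
ee_rot: [[-0.998, -0.066, -0.016], [-0.066, 0.998, 0.005], [0.016, 0.006, -1.0]]
force: [-0.6, 0.3, -1.3]
finger_gap: 0.99
grasp_force: 0.0
```

```bash
python3 -c "
from h import *
rep();route([549.3,-128.6,50],down(93.21),220,1)
n=proj('top',[[505,-204,38]]);print(n)"
```

```text
t 19.52 pos [ 543.  -119.2   92.3] F [-0.6  0.3 -1.3] T [0.02 0.07 0.07] gap 0.99 grasp 0.0
 bed tcp [ -76.7 -449.4   91.6] bedF [-1.   0.5 -0.9] tilt err [ 26.   20.2 -71.5] j [-19.   9.  -3.  79.  -0. -23.]
[0.006, -0.016, 0.01] [-0.63, -1.0, 4.21] mm 44 deg 1.1
[[329.22040648 221.8443567 ]]
```

arm_command --pt "0.006 -0.016 0.01 -0.6 -1 1 8.5" --pt "0.006 -0.016 0.01 -0.6 -1 2.5 8.5" --pt "0.006 -0.016 0.01 -0.6 -1 4.2 8.5" --pt "0.006 -0.016 0.01 -0.6 -1 4.2 8.5" --pt "0.006 -0.016 0.01 -0.6 -1 4.2 8.5"

```text
time_s: 19.93
ee_pos: [553.1, -130.3, 57.8]
ee_rot: [[-0.998, -0.056, 0.011], [-0.056, 0.998, -0.004], [-0.011, -0.004, -1.0]]
force: [0.5, 0.6, -1.1]
finger_gap: 0.997
grasp_force: 0.0
```

```bash
python3 -c "
from h import *
rep();route([549.3,-128.6,14.5],down(93.21),220,1)"
```

```text
t 19.93 pos [ 553.1 -130.3   57.8] F [ 0.5  0.6 -1.1] T [0.01 0.04 0.  ] gap 0.997 grasp 0.0
 bed tcp [ -89.  -463.3   59. ] bedF [ 0.   0.4 -1.3] tilt err [ 25.6  18.4 -71.3] j [-20.  10.  -6.  73.   0. -23.]
[-0.004, 0.011, 0.0] [0.42, 0.21, 4.33] mm 44 deg 0.7
```

arm_command --pt "-0.004 0.011 0 0.4 0.2 1 8.5" --pt "-0.004 0.011 0 0.4 0.2 2 8.5" --pt "-0.004 0.011 0 0.4 0.2 2.5 8.5" --pt "-0.004 0.011 0 0.4 0.2 2.5 8.5" --pt "-0.004 0.011 0 0.4 0.2 2.5 8.5"

```text
time_s: 20.35
ee_pos: [549.0, -129.1, 31.6]
ee_rot: [[-0.998, -0.056, -0.001], [-0.056, 0.998, -0.0], [0.001, -0.0, -1.0]]
force: [-0.9, -0.3, 0.2]
finger_gap: 0.997
grasp_force: 0.0
```

```bash
python3 -c "
from h import *
rep();route([549.3,-128.6,14.5],down(93.21),220,1)"
```

```text
t 20.35 pos [ 549.  -129.1   31.6] F [-0.9 -0.3  0.2] T [ 0.04 -0.02 -0.  ] gap 0.997 grasp 0.0
 bed tcp [-105.1 -460.8   37.9] bedF [-0.7  0.   0.6] tilt err [ 25.8  19.1 -71.1] j [-20.  11.  -8.  71.  -0. -23.]
[-0.0, -0.001, -0.0] [-0.03, 0.05, 1.71] mm 17 deg 0.0
```

arm_command --pt "0 0 0 0 0.05 0.6 8.5" --pt "0 0 0 0 0.05 1.2 8.5" --pt "0 0 0 0 0.05 1.7 8.5" --pt "0 0 0 0 0.05 1.7 8.5" --pt "0 0 0 0 0.05 1.7 8.5"

```text
time_s: 20.77
ee_pos: [548.8, -128.6, 14.3]
ee_rot: [[-0.998, -0.056, -0.001], [-0.056, 0.998, -0.0], [0.001, 0.0, -1.0]]
force: [0.1, 0.1, -0.7]
finger_gap: 0.995
grasp_force: 0.0
```

arm_command --pt "0 0 0 0 0 0 6.5" --pt "0 0 0 0 0 0 5" --pt "0 0 0 0 0 0 5" --pt "0 0 0 0 0 0 5" --pt "0 0 0 0 0 0 5" --grip_force 60

```text
time_s: 21.18
ee_pos: [550.2, -129.0, 16.0]
ee_rot: [[-0.998, -0.056, 0.002], [-0.056, 0.998, -0.001], [-0.002, -0.001, -1.0]]
force: [-0.2, -0.6, 2.9]
finger_gap: 0.677
grasp_force: 66.7
```

arm_command --pt "0 0 0 0 0 0 5" --pt "0 0 0 0 0 0 5" --pt "0 0 0 0 0 0 5"

```text
time_s: 21.43
ee_pos: [550.2, -129.0, 16.0]
ee_rot: [[-0.998, -0.056, 0.002], [-0.056, 0.998, -0.001], [-0.002, -0.001, -1.0]]
force: [0.6, -0.8, 6.0]
finger_gap: 0.678
grasp_force: 67.0
```

arm_command --pt "0 0 0 0 0 -0.5 5" --pt "0 0 0 0 0 -1.5 5" --pt "0 0 0 0 0 -3.5 5" --pt "0 0 0 0 0 -6 5" --pt "0 0 0 0 0 -8 5"

```text
time_s: 21.85
ee_pos: [548.3, -128.4, 95.5]
ee_rot: [[-0.998, -0.056, -0.002], [-0.056, 0.998, 0.0], [0.002, 0.0, -1.0]]
force: [0.6, -0.1, -1.7]
finger_gap: 0.681
grasp_force: 66.2
```

arm_command --pt "0 0 0 0 0 -3 5" --pt "0 0 0 0 0 -6 5" --pt "0 0 0 0 0 -9 5" --pt "0 0 0 0 0 -12 5" --pt "0 0 0 0 0 -12 5"

```text
time_s: 22.27
ee_pos: [551.8, -129.7, 222.5]
ee_rot: [[-0.998, -0.056, 0.011], [-0.056, 0.998, -0.004], [-0.01, -0.005, -1.0]]
force: [1.2, 0.1, -1.9]
finger_gap: 0.68
grasp_force: 66.3
```

```bash
python3 -c "
from h import *
rep();route(B([38,-83,115]),TB,220,5)"
```

```text
t 22.27 pos [ 551.8 -129.7  222.5] F [ 1.2  0.1 -1.9] T [ 0.02 -0.08  0.03] gap 0.68 grasp 66.3
 bed tcp [  -7.5 -462.3  202.1] bedF [ 0.  -0.3 -2.2] tilt err [ 25.7  18.4 -71.3] j [-20.   8.  11.  92.  -0. -23.]
[-0.09, -0.064, 0.249] [0.65, 7.74, 0.21] mm 78 deg 15.6
[-0.09, -0.064, 0.249] [2.54, 7.32, 0.53] mm 78 deg 15.6
[-0.09, -0.064, 0.249] [4.31, 6.39, 0.93] mm 78 deg 15.6
[-0.09, -0.064, 0.249] [5.81, 5.03, 1.12] mm 78 deg 15.6
[-0.09, -0.064, 0.249] [7.21, 1.27, 5.64] mm 92 deg 15.6
```

arm_command --pt "-0.023 -0.016 0.062 0.2 1.9 0 5" --pt "-0.045 -0.032 0.125 0.3 3.9 0.1 5" --pt "-0.068 -0.048 0.187 0.5 5.8 0.2 5" --pt "-0.09 -0.064 0.249 0.7 7.7 0.2 5"

```text
time_s: 22.6
ee_pos: [536.9, -51.4, 211.2]
ee_rot: [[-0.979, 0.193, 0.067], [0.198, 0.976, 0.086], [-0.049, 0.098, -0.994]]
force: [-1.0, -0.2, -3.0]
finger_gap: 0.68
grasp_force: 66.1
```

arm_command --pt "-0.023 -0.016 0.062 0.6 1.8 0.1 5" --pt "-0.045 -0.032 0.125 1.3 3.7 0.3 5" --pt "-0.068 -0.048 0.187 1.9 5.5 0.4 5" --pt "-0.09 -0.064 0.249 2.5 7.3 0.5 5"

```text
time_s: 22.93
ee_pos: [526.3, 25.3, 212.0]
ee_rot: [[-0.895, 0.417, 0.155], [0.439, 0.886, 0.149], [-0.075, 0.202, -0.977]]
force: [0.2, -0.2, -1.9]
finger_gap: 0.68
grasp_force: 66.1
```

arm_command --pt "-0.023 -0.016 0.062 1.1 1.6 0.2 5" --pt "-0.045 -0.032 0.125 2.2 3.2 0.5 5" --pt "-0.068 -0.048 0.187 3.2 4.8 0.7 5" --pt "-0.09 -0.064 0.249 4.3 6.4 0.9 5"

```text
time_s: 23.27
ee_pos: [515.6, 101.8, 212.5]
ee_rot: [[-0.754, 0.606, 0.255], [0.653, 0.734, 0.187], [-0.074, 0.307, -0.949]]
force: [-0.5, -0.6, -1.9]
finger_gap: 0.677
grasp_force: 66.2
```

arm_command --pt "-0.023 -0.016 0.062 1.4 1.3 0.3 5" --pt "-0.045 -0.032 0.125 2.9 2.5 0.6 5" --pt "-0.068 -0.048 0.187 4.3 3.8 0.8 5" --pt "-0.09 -0.064 0.249 5.8 5 1.1 5"

```text
time_s: 23.6
ee_pos: [504.7, 178.2, 213.1]
ee_rot: [[-0.565, 0.743, 0.358], [0.824, 0.532, 0.196], [-0.045, 0.406, -0.913]]
force: [0.3, -0.3, -2.8]
finger_gap: 0.678
grasp_force: 66.2
```

arm_command --pt "-0.023 -0.016 0.062 1.8 0.3 1 5" --pt "-0.045 -0.032 0.125 3.6 0.6 2 5" --pt "-0.068 -0.048 0.187 5.4 1 3 5" --pt "-0.09 -0.064 0.249 7.2 1.3 4 5" --pt "-0.09 -0.064 0.249 7.2 1.3 4 5"

```text
time_s: 24.02
ee_pos: [483.9, 253.8, 174.1]
ee_rot: [[-0.35, 0.821, 0.451], [0.937, 0.301, 0.179], [0.011, 0.485, -0.874]]
force: [-0.7, -0.8, -3.8]
finger_gap: 0.677
grasp_force: 66.2
```

```bash
python3 -c "
from h import *
rep();route(B([38,-83,60]),TB,220,1)"
```

```text
t 24.02 pos [483.9 253.8 174.1] F [-0.7 -0.8 -3.8] T [-0.37  0.82 -0.01] gap 0.677 grasp 66.2
 bed tcp [ 28.2 -79.  125.5] bedF [-2.7 -0.5 -2.9] tilt err [1.  0.7 0.1] j [ 20. -26. -31.  56.   1.  90.]
[-0.017, -0.012, -0.002] [-0.47, 1.1, 6.53] mm 66 deg 1.2
```

arm_command --pt "-0.017 -0.012 -0.002 -0.4 1 0 5" --pt "-0.017 -0.012 -0.002 -0.4 1 1.5 5" --pt "-0.017 -0.012 -0.002 -0.4 1 3.5 5" --pt "-0.017 -0.012 -0.002 -0.4 1 5 5" --pt "-0.017 -0.012 -0.002 -0.4 1 5 5"

```text
time_s: 24.43
ee_pos: [521.2, 258.1, 137.7]
ee_rot: [[-0.341, 0.812, 0.474], [0.94, 0.297, 0.168], [-0.004, 0.503, -0.864]]
force: [-1.2, -0.8, -3.8]
finger_gap: 0.682
grasp_force: 66.1
```

arm_command --pt "0 0 0 0 0 0 5" --pt "0 0 0 0 0 0 5"

```text
time_s: 24.6
ee_pos: [522.7, 259.3, 142.9]
ee_rot: [[-0.342, 0.808, 0.479], [0.94, 0.295, 0.171], [-0.003, 0.509, -0.861]]
force: [0.2, -0.8, -2.6]
finger_gap: 0.677
grasp_force: 66.2
```

```bash
python3 -c "
from h import *
rep();route(B([38,-83,30]),TB,220,1)"
```

```text
t 24.6 pos [522.7 259.3 142.9] F [ 0.2 -0.8 -2.6] T [-0.28  0.72  0.06] gap 0.677 grasp 66.2
 bed tcp [ 45.8 -87.3  79.4] bedF [-1.4 -0.8 -2.3] tilt err [-0.6 -0.3  0.2] j [ 20. -21. -32.  48.  -0.  90.]
[0.011, 0.005, -0.003] [0.46, -0.83, 4.93] mm 50 deg 0.7
```

arm_command --pt "0.011 0.005 -0.003 0.4 -0.7 1 5" --pt "0.011 0.005 -0.003 0.4 -0.7 2.5 5" --pt "0.011 0.005 -0.003 0.4 -0.7 3.5 5" --pt "0.011 0.005 -0.003 0.4 -0.7 4.3 5" --pt "0.011 0.005 -0.003 0.4 -0.7 4.3 5"

```text
time_s: 25.02
ee_pos: [534.6, 268.8, 98.9]
ee_rot: [[-0.347, 0.814, 0.465], [0.938, 0.302, 0.172], [0.0, 0.496, -0.868]]
force: [-0.4, -1.1, -1.9]
finger_gap: 0.682
grasp_force: 66.2
```

arm_command --pt "0 0 0 0 0 0 5" --pt "0 0 0 0 0 0 5" --pt "0 0 0 0 0 0 5"

```text
time_s: 25.27
ee_pos: [535.9, 269.3, 102.5]
ee_rot: [[-0.347, 0.812, 0.469], [0.938, 0.301, 0.174], [0.0, 0.5, -0.866]]
force: [0.2, 0.3, -2.5]
finger_gap: 0.681
grasp_force: 66.2
```

```bash
python3 -c "
from h import *
rep();route(B([37,-83,23]),TB,220,1)"
```

```text
t 25.27 pos [535.9 269.3 102.5] F [ 0.2  0.3 -2.5] T [-0.29  0.71 -0.  ] gap 0.681 grasp 66.2
 bed tcp [ 39.3 -82.5  36.5] bedF [-1.   0.2 -2.3] tilt err [-0.  0. -0.] j [ 20. -16. -33.  43.   0.  90.]
[0.0, -0.001, 0.001] [-0.05, -0.23, 1.35] mm 14 deg 0.1
```

arm_command --pt "0 0 0 0 -0.2 0.4 5" --pt "0 0 0 0 -0.2 0.8 5" --pt "0 0 0 0 -0.2 1.1 5" --pt "0 0 0 0 -0.2 1.3 5" --pt "0 0 0 0 -0.2 1.3 5"

```text
time_s: 25.68
ee_pos: [539.5, 270.6, 88.1]
ee_rot: [[-0.347, 0.813, 0.467], [0.938, 0.301, 0.173], [0.0, 0.498, -0.867]]
force: [0.1, -0.3, -3.3]
finger_gap: 0.68
grasp_force: 66.2
```

arm_command --pt "0 0 0 0 0 0.1 5" --pt "0 0 0 0 0 0.2 5" --pt "0 0 0 0 0 0.2 5"

```text
time_s: 25.93
ee_pos: [540.8, 271.1, 87.3]
ee_rot: [[-0.347, 0.813, 0.468], [0.938, 0.301, 0.174], [0.0, 0.499, -0.867]]
force: [0.6, -0.1, -3.2]
finger_gap: 0.681
grasp_force: 66.2
```

arm_command --pt "0 0 0 0 0 0.1 5" --pt "0 0 0 0 0 0.1 5"

```text
time_s: 26.1
ee_pos: [541.4, 271.4, 86.8]
ee_rot: [[-0.347, 0.813, 0.468], [0.938, 0.301, 0.174], [0.0, 0.499, -0.866]]
force: [0.7, -0.2, -2.7]
finger_gap: 0.678
grasp_force: 66.2
```

```bash
python3 -c "
from h import *
rep()"
```

```text
t 26.1 pos [541.4 271.4  86.8] F [ 0.7 -0.2 -2.7] T [-0.28  0.8   0.  ] gap 0.678 grasp 66.2
 bed tcp [ 36.6 -82.5  19.9] bedF [-0.8 -0.4 -2.6] tilt err [ 0.  0. -0.] j [ 20. -14. -33.  41.   0.  90.]
```

arm_command --pt "0 0 0 0 0 0.1 5" --pt "0 0 0 0 0 0.1 5"

```text
time_s: 26.27
ee_pos: [541.5, 271.4, 86.8]
ee_rot: [[-0.347, 0.813, 0.468], [0.938, 0.301, 0.173], [0.0, 0.499, -0.867]]
force: [-6.9, -3.2, 4.3]
finger_gap: 0.682
grasp_force: 67.3
```

arm_command --pt "0 0 0 0 0 0.1 5" --pt "0 0 0 0 0 0.1 5"

```text
time_s: 26.43
ee_pos: [541.5, 271.4, 86.7]
ee_rot: [[-0.347, 0.813, 0.467], [0.938, 0.301, 0.173], [-0.0, 0.498, -0.867]]
force: [-13.9, -6.7, 11.0]
finger_gap: 0.681
grasp_force: 68.3
```

```bash
python3 -c "
from h import *
rep()"
```

```text
t 26.43 pos [541.5 271.4  86.7] F [-13.9  -6.7  11. ] T [-0.77  1.83 -0.08] gap 0.681 grasp 68.3
 bed tcp [ 36.6 -82.5  19.8] bedF [-7.8 -1.5 17.2] tilt err [ 0.1  0.  -0. ] j [ 20. -14. -33.  41.   0.  90.]
```

Contact at the expected height of 19.8 with about 19 N. Easing off, then sliding to the lugs.

arm_command --pt "0 0 0 0 0 -0.1 5" --pt "0 0 0 0 -0.2 -0.1 5" --pt "0 0 0 0 -0.4 -0.1 5" --pt "0 0 0 0 -0.6 -0.1 5" --pt "0 0 0 0 -0.6 -0.1 5"

```text
time_s: 26.85
ee_pos: [538.3, 270.2, 84.9]
ee_rot: [[-0.347, 0.811, 0.471], [0.938, 0.3, 0.175], [0.0, 0.503, -0.865]]
force: [-0.5, -0.1, 4.4]
finger_gap: 0.682
grasp_force: 66.9
```

```bash
python3 -c "
from h import *
rep()"
```

```text
t 26.85 pos [538.3 270.2  84.9] F [-0.5 -0.1  4.4] T [-0.06  0.23  0.05] gap 0.682 grasp 66.9
 bed tcp [ 32.7 -82.5  19.9] bedF [1.8 0.  4.1] tilt err [-0.2  0.  -0. ] j [ 20. -15. -34.  41.   0.  90.]
```

arm_command --pt "0 0 0 0 -0.1 0 5" --pt "0 0 0 0 -0.2 0 5" --pt "0 0 0 0 -0.2 0 5"

```text
time_s: 27.1
ee_pos: [536.8, 269.6, 83.9]
ee_rot: [[-0.347, 0.811, 0.471], [0.938, 0.3, 0.175], [0.0, 0.503, -0.865]]
force: [-0.2, 0.0, 6.1]
finger_gap: 0.676
grasp_force: 67.0
```

arm_command --pt "0 0 0 0 -0.1 0 5" --pt "0 0 0 0 -0.1 0 5"

```text
time_s: 27.27
ee_pos: [536.0, 269.3, 83.4]
ee_rot: [[-0.347, 0.811, 0.471], [0.938, 0.3, 0.175], [0.0, 0.503, -0.865]]
force: [-0.2, 0.0, 5.5]
finger_gap: 0.682
grasp_force: 67.0
```

arm_command --pt "0 0 0 0 -0.1 0 5" --pt "0 0 0 0 -0.1 0 5"

```text
time_s: 27.43
ee_pos: [535.7, 269.2, 83.3]
ee_rot: [[-0.348, 0.81, 0.472], [0.938, 0.3, 0.175], [0.0, 0.504, -0.864]]
force: [1.8, 1.2, 5.6]
finger_gap: 0.679
grasp_force: 66.8
```

```bash
python3 -c "
from h import *
rep()"
```

```text
t 27.43 pos [535.7 269.2  83.3] F [1.8 1.2 5.6] T [ 0.   -0.28  0.2 ] gap 0.679 grasp 66.8
 bed tcp [ 29.5 -82.5  19.9] bedF [4.6 0.5 3.8] tilt err [-0.2  0.  -0.1] j [ 20. -16. -35.  41.   0.  90.]
```

Lug contact at 29.5, as predicted. Now to the stop, expected at y ≈ -76.8.

arm_command --pt "0 0 0 0 -0.1 0 5" --pt "0 0 0 0.2 -0.1 0 5" --pt "0 0 0 0.4 -0.1 0 5" --pt "0 0 0 0.5 -0.1 0 5" --pt "0 0 0 0.5 -0.1 0 5"

```text
time_s: 27.85
ee_pos: [534.8, 271.4, 83.4]
ee_rot: [[-0.345, 0.809, 0.476], [0.939, 0.3, 0.169], [-0.006, 0.505, -0.863]]
force: [6.5, -3.2, 4.4]
finger_gap: 0.68
grasp_force: 66.6
```

arm_command --pt "0 0 0 0.1 0 0 5" --pt "0 0 0 0.2 0 0 5" --pt "0 0 0 0.2 0 0 5"

```text
time_s: 28.1
ee_pos: [534.1, 273.0, 83.3]
ee_rot: [[-0.344, 0.809, 0.476], [0.939, 0.3, 0.169], [-0.006, 0.505, -0.863]]
force: [6.5, -4.3, 5.3]
finger_gap: 0.683
grasp_force: 66.7
```

```bash
python3 -c "
from h import *
rep()"
```

```text
t 28.1 pos [534.1 273.   83.3] F [ 6.5 -4.3  5.3] T [-1.04 -1.13 -0.07] gap 0.683 grasp 66.7
 bed tcp [ 29.4 -78.4  20. ] bedF [ 6.6 -6.3  2.2] tilt err [-0.3 -0.4 -0. ] j [ 21. -15. -35.  40.  -1.  91.]
```

arm_command --pt "0 0 0 0.1 0 0 5" --pt "0 0 0 0.1 0 0 5"

```text
time_s: 28.27
ee_pos: [533.8, 273.9, 83.3]
ee_rot: [[-0.344, 0.809, 0.476], [0.939, 0.3, 0.169], [-0.006, 0.505, -0.863]]
force: [6.8, -4.3, 5.0]
finger_gap: 0.681
grasp_force: 66.7
```

arm_command --pt "0 0 0 0.1 0 0 5" --pt "0 0 0 0.1 0 0 5"

```text
time_s: 28.43
ee_pos: [533.5, 274.7, 83.4]
ee_rot: [[-0.344, 0.809, 0.476], [0.939, 0.3, 0.169], [-0.006, 0.505, -0.863]]
force: [6.3, -4.5, 4.5]
finger_gap: 0.682
grasp_force: 66.7
```

arm_command --pt "0 0 0 0.1 0 0 5" --pt "0 0 0 0.1 0 0 5"

```text
time_s: 28.6
ee_pos: [533.6, 274.7, 83.4]
ee_rot: [[-0.343, 0.81, 0.477], [0.939, 0.3, 0.166], [-0.008, 0.505, -0.863]]
force: [6.6, -6.9, 4.9]
finger_gap: 0.68
grasp_force: 66.7
```

```bash
python3 -c "
from h import *
rep()"
```

```text
t 28.6 pos [533.6 274.7  83.4] F [ 6.6 -6.9  4.9] T [-1.5  -1.28 -0.27] gap 0.68 grasp 66.7
 bed tcp [ 29.5 -76.6  20. ] bedF [ 5.8 -8.8  2.3] tilt err [-0.3 -0.5 -0. ] j [ 21. -15. -35.  40.  -1.  91.]
```

At the stop (y = -76.6). Nudge, release, withdraw.

arm_command --pt "0 0 0 0.1 0 0 5" --pt "0 0 0 0.1 0 0 5"

```text
time_s: 28.77
ee_pos: [533.5, 274.7, 83.3]
ee_rot: [[-0.341, 0.81, 0.477], [0.94, 0.299, 0.164], [-0.01, 0.505, -0.863]]
force: [7.0, -8.8, 5.7]
finger_gap: 0.681
grasp_force: 66.7
```

arm_command --pt "0 0 0 0 0 0 6.5" --pt "0 0 0 0 0 0 7" --pt "0 0 0 0 0 0 7.5" --pt "0 0 0 0 0 0 8" --pt "0 0 0 0 0 0 8.2" --grip_force 20

```text
time_s: 29.18
ee_pos: [527.2, 278.3, 78.0]
ee_rot: [[-0.348, 0.814, 0.464], [0.937, 0.302, 0.173], [0.001, 0.495, -0.869]]
force: [-0.3, 0.2, 0.6]
finger_gap: 0.962
grasp_force: 0.0
```

arm_command --pt "0 0 0 0 0.5 0 8.5" --pt "0 0 0 0 0.6 -0.5 8.5" --pt "0 0 0 0 0.6 -2 8.5" --pt "0 0 0 0 0.6 -6 8.5" --pt "0 0 0 0 0.6 -10 8.5"

```text
time_s: 29.6
ee_pos: [484.9, 262.1, 168.0]
ee_rot: [[-0.348, 0.815, 0.463], [0.938, 0.302, 0.172], [0.0, 0.494, -0.87]]
force: [1.3, 0.7, 0.8]
finger_gap: 0.994
grasp_force: 0.0
```

arm_command --pt "0 0 0 0 0 0 8.5" --pt "0 0 0 -4 0 -4 8.5" --pt "0 0 0 -8 0 -4 8.5" --pt "0 0 0 -12 0 -4 8.5" --pt "0 0 0 -16 0 -4 8.5"

```text
time_s: 30.02
ee_pos: [522.6, 111.2, 207.9]
ee_rot: [[-0.35, 0.809, 0.472], [0.937, 0.303, 0.175], [-0.002, 0.504, -0.864]]
force: [1.3, 0.1, -0.2]
finger_gap: 0.996
grasp_force: 0.0
```

arm_command --pt "0 0 0 0 0 0 8.5" --pt "0 0 0 0 0 0 8.5" --pt "0 0 0 0 0 0 8.5" --pt "0 0 0 0 0 0 8.5"

```text
time_s: 30.35
ee_pos: [521.3, 113.2, 204.4]
ee_rot: [[-0.349, 0.812, 0.467], [0.937, 0.302, 0.175], [0.001, 0.499, -0.867]]
force: [0.1, -0.2, -0.4]
finger_gap: 0.993
grasp_force: 0.0
```

Run:
```python
from h import *
rep()
t=robot.grab_frame('top');s=robot.grab_frame('scene')
k=5
cv2.imwrite('pics/q.png',np.hstack([cv2.resize(t[170:250,125:205],None,fx=k,fy=k,interpolation=2),cv2.resize(s[135:215,335:415],None,fx=k,fy=k,interpolation=2)]))
```

```text
t 30.35 pos [521.3 113.2 204.4] F [ 0.1 -0.2 -0.4] T [-0.19  0.45 -0.02] gap 0.993 grasp 0.0
 bed tcp [  31.5 -223.9  158.6] bedF [-0.2 -0.2 -0.4] tilt err [ 0.1  0.1 -0.1] j [ -1. -29. -30.  61.  11.  71.]
```

View pics/q.png

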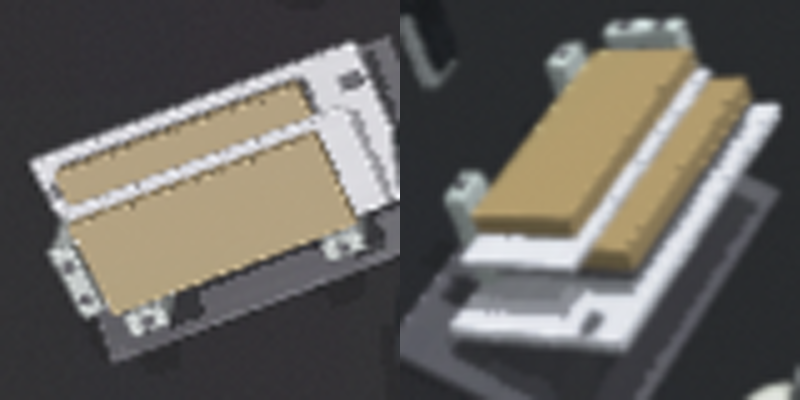

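The sheet and slab lie flat and square, both against the lugs and the stop, and the arm is clear. Handing in.

```bash
python3 -c "
from rig import robot
print(robot.close_job())"
```

```text
the job is handed in; nothing more can be done
None
```

The job is handed in: the final picture shows the sheet on the base slab and the slab on the sheet, both flat against lugs and stop and released, with the arm clear at 30 s; the hand-in returned no verdict.

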